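Clip down a stack of binder's trays and peel the top one off

ROBOT

A 7-joint arm with a two-finger parallel gripper is mounted at the origin on the work surface. World frame = base frame: x ahead of the robot, y to its left, z up, the work surface at z = 0. Lengths are in m, angles in rad, forces in N, time in s.
With the tool pointing down it reaches from about 0.375 to 0.925 m from the base axis. Payload 3.1 kg.
Tool frame: the origin (TCP) lies on the centre line of the jaws, within the pads' length; the fingertips stand 19 mm ahead of it and the grasp point (between the pads) is the TCP (r.tcp_to_tips is the distance from the TCP to the fingertips, in m); x points along the fingers, y is the direction in which the jaws open and shut, and the axes are right-handed (so a half turn about x gives the same grasp; the last joint's range is limited). The gripper opens to 85 mm and grips with 20 to 120 N. Pads are 22 mm wide; open, the fingers measure 114 mm over their backs; the gripper's body (76 mm by 85 mm) begins 54 mm behind the grasp point. The pads swing forward as they close: fully open they stand 13 mm farther back than shut.
Start: joints at [-1.262, 0.383, 0.044, 1.598, -0.018, 1.161, -0.05], TCP at [0.257, 0.597, 0.214] pointing down, gripper open.
Joint ranges: [-2.61, 2.61], [-0.41, 2.15], [-1.48, 1.57], [0, 2.5], [-1.57, 4.71], [0.05, 1.97], [-2.85, 2.85]. Speed limits (rad/s): [2.79, 2.79, 3.14, 3.14, 3.14, 3.14, 3.14].

INTERFACE

Orientations are given as a unit quaternion [w, x, y, z].
In Python, from bench import status, get_image, hand_in, r gives the robot as it stands.
- The arm moves only by the tool move_arm, never from a script. Its argument "plan" is a list of rows, each a list of 7 numbers: the finger opening in mm, from 0 to 85.4, then the shift along the tool's x, y, z in units of 40 mm (1.0 is 40 mm), then the turn, a rotation vector about the tool's x, y, z in units of 6 degrees (1.0 is 6 degrees). In form: [[claw, x, y, z, ax, ay, az], ...]. A call has 1 to 5 rows; each row is the pose to reach, as a shift and turn from the pose measured when the call began, along the tool's axes at that moment; what a row does not reach only later rows make up. A row lasts 1/12 s, in which the tool goes at most 41.7 mm and 7.16 degrees, less where a joint would pass 70% of its speed; a pose out of reach is approached as far as the arm can. A call with a gripper value outside its range is refused whole. The fingers move at their own pace and stop on an object; "force" is the grip in N (left out, the last holds). Time passes only in rows, so rows that repeat a pose let the fingers close. It gives the time, the measured TCP pose, the force and the opening at its end, in the units of the state.
- status.get_state(): the state, without advancing time (a new reading comes with each control period).
- get_image(name): name is "scene" or "top" or "wrist"; returns a dict with "color" (420x560x3 uint8, red, green, blue), "K" (3x3 intrinsics, pixels), "rvec" (rotation vector, rad) and "tvec" (3), from world to camera coordinates, as OpenCV has them. Camera axes: x right, y down, z forward; pixel columns grow to the right and rows downward; lengths in m; the calibration is good to about 2 mm. A picture is of the moment at which its call begins. There is no depth.
- hand_in(): hands the job in, once; it reports no verdict.
The state is a dict: "t": time; "joint_pos": joint angles; "qd": joint speeds; "tau": joint torques, N m; "tool_pos": TCP position; "tcp_rot": TCP orientation; "force": force on the tool from outside, world axes, zero at the start; "torque": the same for the moment, N m; "width": finger opening in m.
Only numpy, scipy, OpenCV 4.12 (cv2) and the standard library are available. Lean on these libraries where they do the work, as an engineer would, in place of code of your own. Each camera call takes 0.05 s, during which the arm holds its last target.

TASK

The shallow white trays snap together, so first clip the standing black spring clip down over the stack's upright tab and the wooden fence beside it, so that it pinches both and holds the stack to its stand, and let go of it. Then take the top tray by the upright lug at its corner and peel it off: raise that corner first while the opposite corner is still down, without pulling the rest of the stack up. Finish while still holding the tray, still and about level, well clear above the middle of the cork mat (at least 10 cm up), with the clip left on and the things around left alone.

Things in the scene. Friction and masses are not known exactly. Their poses are not given: they have to be found in the camera images.
- clip_pivot (a point): Middle of the hinge bar of the loose black spring clip, 36 mm above the table at the start, when the clip stands upright on its shut jaws. Axes: x along the hinge bar, y the way the jaws open and the way to squeeze, z from jaws to levers (up). The frame belongs to the clip's +y half and tilts with it as the clip opens. Clip: 45 mm long, 71 mm high, 60 g.
- clip_jaw (a joint): Opening angle between the clip's halves, rad: 0 shut (1 mm gap at the tips), 0.7 fully squeezed (24 mm gap), about 0.3 on the edge. A spring shuts it: squeezing the levers takes 6 to 16 N.
- clip_edge (a point): Middle of the top of the upright double edge the clip goes on, 52 mm above the table: the stack's white tab (4 mm thick, 70 long) and, 1 mm outside it, the stand's plywood fence (6 mm thick, 90 long), tops level, 11 mm together, 36 mm free depth. x along the edge, y across it, away from the stack. 30 mm free between tab and trays. The clip goes within 30 mm of here, biting 14 mm or deeper.
- tray_centre (a point): Centre of the top tray, at the underside of its rim, 42 mm above the table at the start. Rim 158 mm (x) by 124 mm (y), 3 mm thick; tub 139 x 105 mm reaches 16 mm below the rim, nested with 1.5 mm play; about 120 g, white. Axes along its sides, z up; parallel to the stand's at the start.
- tray_lug (a point): Middle of the upright grip lug at the +x +y corner of the top tray, at (66, 50, 18.5) mm from tray_centre, with the tray's axes. 10 mm thick, 30 mm wide, top 35 mm above the rim's underside. Its thickness lies along the tray's diagonal, direction (0.79, 0.61) in the tray's axes; pinch it across that from above.
- lug_corner (a point): The rim's corner under the lug, on the underside, at (75, 58, 0) mm from tray_centre.
- far_corner (a point): The opposite rim corner, on the underside, at (-75, -58, 0) mm from tray_centre.
- top_tray: The top tray; same origin and axes as tray_centre. Four sprung round catches on the stack, one on each side, hold its rim down with some 5 to 8 N each: raised by the lug corner they let go one after another, lifted straight they all hold together.
- rest_centre (a point): Centre of the rest of the stack (loose nested white trays, 150 x 116 x 30 mm, 0.45 kg, with tab and catches; it stands on the stand between low curbs), 15 mm above its underside, 27 mm above the table. It must stay down on the stand.
- rest: The rest of the stack; origin at the centre of its underside, 12 mm above the table.
- stand: Plywood stand fixed to the table, 196 x 200 x 12 mm board with low curbs and the fence; origin under the tray's centre on the table. The fence is on its +y side; the edge for the clip is at (30, 97.5, 52) mm.
- clip: The clip; origin at the middle of its underside. Two flat levers, 36 mm wide (x), spread upward from the hinge by 0.35 rad each; 53 mm over both at their tops, 34 mm above the hinge bar. Fully squeezed they are parallel, 28 mm over both, 5 to 40 mm above the hinge bar; gripped low it slips least. Jaws reach 37 mm below the hinge bar, free depth 30 mm, 45 mm across the tips when squeezed.
- mat_centre (a point): Centre of the top of the cork mat fixed on the table, 200 x 150 x 3 mm; x along its long side.
- paste_jar: Bystander: glass jar, 60 mm across, 75 mm high. Origin under its centre.
- spool: Bystander: wooden spool, 30 mm across, 36 mm high. Origin under its centre.
- brush: Bystander: brush, 180 mm, lying. Origin at its middle.
- mug: Bystander: white mug, 76 mm across, 85 mm high. Origin under its centre.
- weight: Bystander: steel weight, 100 x 50 x 40 mm. Origin under its centre.
- bowl: Bystander: blue bowl, 100 mm across, 40 mm high. Origin under its centre.
Mind the look-alikes: they are no part of the job. Leave any orange or red look-alike of the clip alone.

How it is judged:
By the outcome, as a careful person would: the job done as asked, in the order asked, and still so for the second after the job is handed in, while the arm keeps its last pose, push and grip.
It also fails if it takes over 61 s, if anything falls off the work surface, if the arm or the gripper's body presses on something with over 40 N, if the wrist force passes 120 N, or if a joint passes its speed limit or range.

## Working session

There is one attempt and no reset: what is moved stays moved. The work goes in short steps, Python scripts to look and compute and a tool call to move; the robot and the scene stay as the last step left them, time stands still between calls to the robot, and variables do not carry over. Pictures are saved under pics/ and viewed, and the job is handed in when it is done.

Besides the shell and the picture viewer there is one more tool, called after "Call:" by a JSON object that holds its "fn" and its "kwargs". move_arm: Moves the arm, as the interface text tells. Its arguments: {"type":"object","properties":{"plan":{"type":"array"},"force":{"type":"number"}},"required":["plan"]}

```bash
ls; mkdir -p pics; python3 - <<'E'
from bench import status,get_image,r
import cv2,numpy as np
s=status.get_state()
for k,v in s.items(): print(k,np.round(v,4))
print([a for a in dir(r) if a[0]!='_'])
for n in("scene","top","wrist"):
    d=get_image(n); cv2.imwrite(f"pics/{n}0.png",d["color"][:,:,::-1]); np.savez(f"pics/{n}0.npz",**d)
    R=cv2.Rodrigues(np.array(d["rvec"]))[0]; print(n,np.round(-R.T@np.array(d["tvec"]).ravel(),3),np.round(d["K"],1).tolist())
E
```

```text
pics
t 0.0
joint_pos [-1.2618  0.3838  0.0438  1.5996 -0.0179  1.1612 -0.0499]
qd [-0.0005  0.0016 -0.0006  0.0007 -0.0002 -0.0008 -0.0004]
tau [ 2.00000e-04 -4.33462e+01  1.02460e+00 -2.49515e+01  1.06000e-02
  1.13000e-02 -0.00000e+00]
tool_pos [0.2568 0.596  0.2125]
tcp_rot [ 0.6924  0.1419  0.6927 -0.1437]
force [ 0.2203 -0.127   1.1281]
torque [ 0.0325  0.0475 -0.0355]
width 0.0853
['IKError', 'tcp_to_tips']
scene [ 1.155 -1.114  0.986] [[531.4, 0.0, 272.4], [0.0, 531.4, 208.7], [0.0, 0.0, 1.0]]
top [ 0.434 -0.032  1.519] [[443.9, 0.0, 273.5], [0.0, 443.9, 210.8], [0.0, 0.0, 1.0]]
wrist [0.193 0.624 0.372] [[349.7, 0.0, 274.4], [0.0, 349.7, 213.7], [0.0, 0.0, 1.0]]
```

View pics/scene0.png

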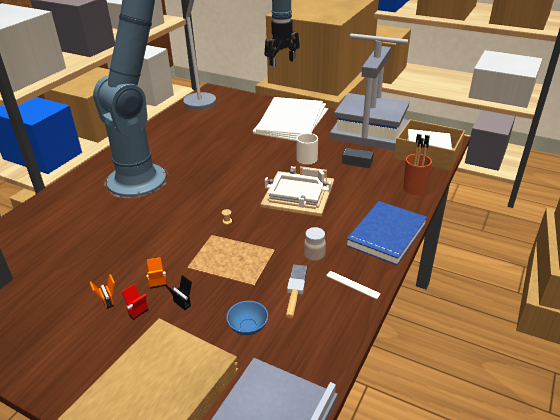

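View pics/top0.png

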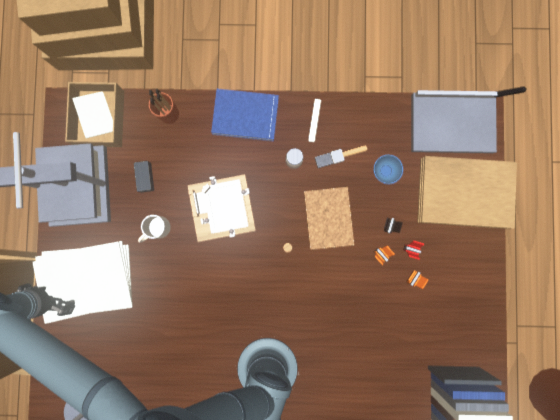

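View pics/wrist0.png

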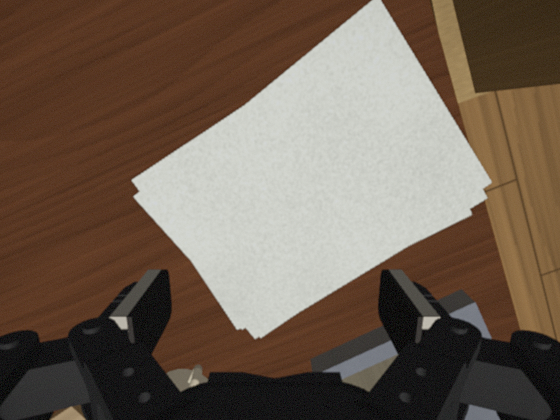

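Scene overview: the black clip is at top-view (393,226), with three orange/red clips near it. The stand is at (222,208), its fence and tab on the left (+y) at about x=196. The cork mat is at (330,218). I'll zoom in.

```bash
cat > h.py <<'E'
import numpy as np,cv2
from bench import status,get_image,r
from scipy.spatial.transform import Rotation as Ro
def load(n): 
    d=np.load(f"pics/{n}.npz"); return dict(d)
def snap(n,name):
    d=get_image(n); cv2.imwrite(f"pics/{name}.png",d["color"][:,:,::-1]); np.savez(f"pics/{name}.npz",**d); return d
def ray(d,p):
    R=cv2.Rodrigues(np.array(d["rvec"]).ravel())[0]; t=np.array(d["tvec"]).ravel()
    v=np.array([*cv2.undistortPoints(np.array([[p]],float),d["K"],None).ravel(),1.])
    return -R.T@t,R.T@v
def onz(d,p,z):
    c,v=ray(d,p); return c+v*(z-c[2])/v[2]
def proj(d,P):
    return cv2.projectPoints(np.array(P,float).reshape(-1,3),np.array(d["rvec"]),np.array(d["tvec"]),d["K"],None)[0].reshape(-1,2)
def crop(name,x0,y0,w,h,s,out):
    im=cv2.imread(f"pics/{name}.png")[y0:y0+h,x0:x0+w]; cv2.imwrite(f"pics/{out}.png",cv2.resize(im,None,fx=s,fy=s,interpolation=cv2.INTER_CUBIC))
def Rtool(s): return Ro.from_quat(np.roll(s["tcp_rot"],-1)).as_matrix()
E
python3 - <<'E'
from h import *
crop("top0",180,165,85,85,7,"c1");crop("top0",365,205,70,90,6,"c2");crop("scene0",255,150,90,70,7,"c3");crop("scene0",85,250,120,75,6,"c4")
d=load("top0")
c=d["color"].astype(int)
print(onz(d,(330,218),.003),onz(d,(393,226),.05),onz(d,(222,208),.03))
E
```

```text
[ 0.50680365 -0.20459248  0.003     ] [ 0.48181703 -0.40690155  0.05      ] [0.53273987 0.16182451 0.03      ]
```

View pics/c1.png

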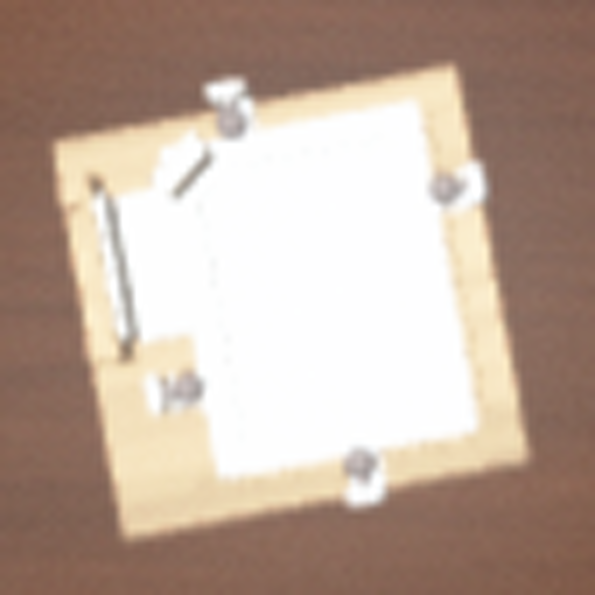

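View pics/c2.png

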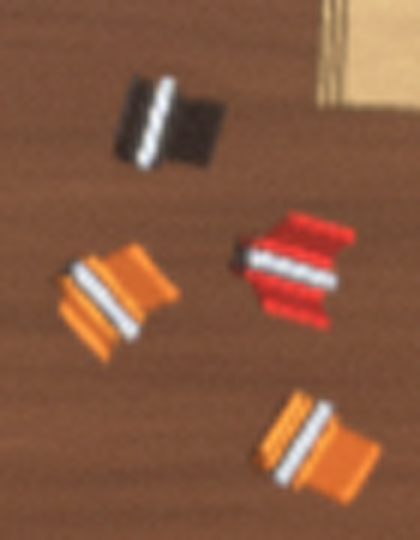

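View pics/c3.png

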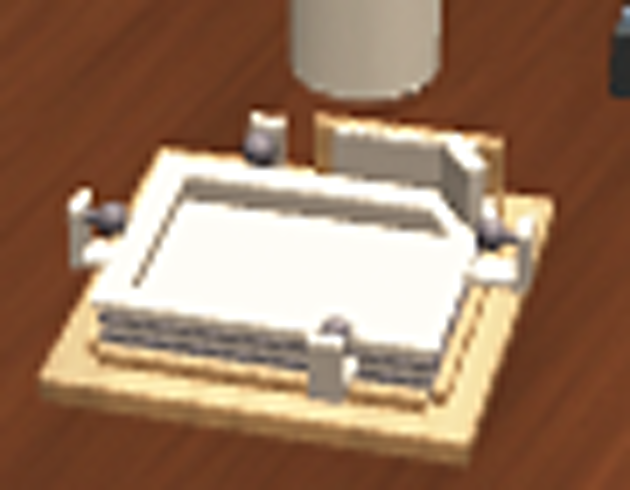

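View pics/c4.png

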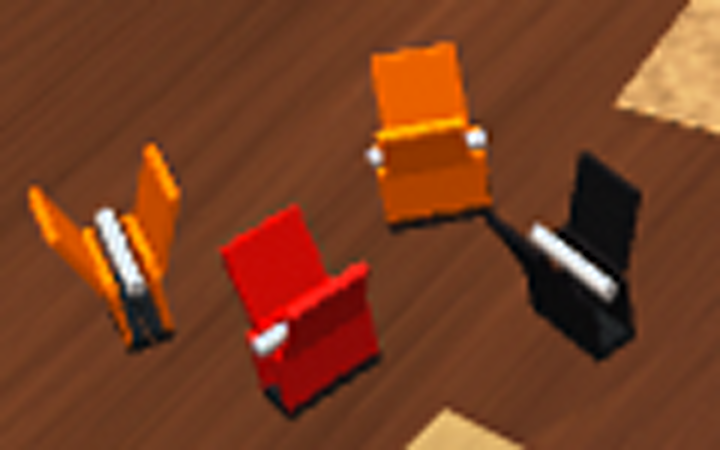

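```bash
python3 - <<'E'
from h import *
d=load("top0"); c=d["color"]; hsv=cv2.cvtColor(c,cv2.COLOR_RGB2HSV)
# stand board: everything bright (not dark brown table) in roi
m=np.zeros(c.shape[:2],np.uint8); m[170:246,182:262]=(hsv[170:246,182:262,2]>150)*255
m=cv2.morphologyEx(m,cv2.MORPH_OPEN,np.ones((9,9)))
cs=max(cv2.findContours(m,0,1)[0],key=cv2.contourArea)
b=cv2.boxPoints(cv2.minAreaRect(cs)); P=np.array([onz(d,p,.012) for p in b]); print(b,P,[np.linalg.norm(P[i]-P[i-1]) for i in range(4)])
print("board c",P.mean(0),[np.degrees(np.arctan2(*(P[i]-P[i-1])[1::-1])) for i in range(4)])
# mat
m=np.zeros(c.shape[:2],np.uint8); m[175:260,295:365]=(hsv[175:260,295:365,2]>130)*255
m=cv2.morphologyEx(cv2.morphologyEx(m,cv2.MORPH_CLOSE,np.ones((5,5))),cv2.MORPH_OPEN,np.ones((9,9)))
cs=max(cv2.findContours(m,0,1)[0],key=cv2.contourArea)
b=cv2.boxPoints(cv2.minAreaRect(cs)); P=np.array([onz(d,p,.003) for p in b]); print("mat",P.mean(0),[np.linalg.norm(P[i]-P[i-1]) for i in range(4)])
# hinge bar
def bar(n,roi):
    d=load(n);c=d["color"];hsv=cv2.cvtColor(c,cv2.COLOR_RGB2HSV)
    x0,y0,x1,y1=roi; v=np.zeros(c.shape[:2]); v[y0:y1,x0:x1]=((hsv[...,2]>150)&(hsv[...,1]<70))[y0:y1,x0:x1]
    ys,xs=np.nonzero(v); print(n,len(xs)); w=np.c_[xs,ys].astype(float)
    mu=w.mean(0); u=np.linalg.svd(w-mu)[2][0]; t=(w-mu)@u
    return d,mu,mu+u*t.min(),mu+u*t.max()
dt,mt,t1,t2=bar("top0",(380,212,402,236))
ds,ms,s1,s2=bar("scene0",(170,284,192,304))
print(mt,t1,t2,ms,s1,s2)
for z in(.036,.04):
    print(z,onz(dt,mt,z),onz(ds,ms,z)); A=onz(dt,t1,z)-onz(dt,t2,z);B=onz(ds,s1,z)-onz(ds,s2,z)
    print(np.linalg.norm(A),np.degrees(np.arctan2(A[1],A[0])),np.linalg.norm(B),np.degrees(np.arctan2(B[1],B[0])))
E
```

```text
[[186.      183.     ]
 [246.32431 172.94595]
 [256.21622 232.2973 ]
 [195.8919  242.35135]] [[0.61751936 0.28973537 0.012     ]
 [0.65559184 0.08389722 0.012     ]
 [0.45338016 0.04582159 0.012     ]
 [0.41558872 0.24987854 0.012     ]] [np.float64(0.20582650381549686), np.float64(0.20932954700425455), np.float64(0.20576519902783003), np.float64(0.20752693905292044)]
board c [0.53552002 0.16733318 0.012     ] [np.float64(11.165455465493169), np.float64(-79.52082160545928), np.float64(-169.33629789668885), np.float64(100.49232222874433)]
mat [ 0.50712786 -0.19462433  0.003     ] [np.float64(0.21125129271739831), np.float64(0.1691362023887746), np.float64(0.21115459065537462), np.float64(0.16764949415845418)]
top0 36
scene0 44
[390.47222222 224.86111111] [388.3444604 232.1012317] [392.52925624 217.86165554] [179.75       292.72727273] [173.42400444 287.72900107] [185.67627477 297.4097185 ]
0.036 [ 0.48591784 -0.40208469  0.036     ] [ 0.48215723 -0.39918607  0.036     ]
0.04962083690363337 163.85855416093383 0.04965506163275737 164.06115324444556
0.04 [ 0.4857766  -0.40108516  0.04      ] [ 0.48499026 -0.40219642  0.04      ]
0.04948696661493263 163.8585541609339 0.04944591928416164 164.0611532444456
```

```bash
cat >> h.py <<'E'
def down(yaw):
    # tool x down, tool y horizontal at yaw (deg)
    a=np.radians(yaw); x=np.array([0,0,-1.]); y=np.array([np.cos(a),np.sin(a),0]); return np.c_[x,y,np.cross(x,y)]
def rel(pos,yaw=None,R=None,s=None):
    s=s or status.get_state(); R0=Rtool(s)
    sh=R0.T@(np.array(pos)-s["tool_pos"])/.04
    Rt=R if R is not None else (down(yaw) if yaw is not None else R0)
    rv=np.degrees(Ro.from_matrix(R0.T@Rt).as_rotvec())/6
    print("row",np.round(sh,3).tolist(),np.round(rv,3).tolist(),"t",round(s["t"],2),"w",round(s["width"]*1000,1))
def show():
    s=status.get_state(); R=Rtool(s)
    print("t",round(s["t"],3),"pos",np.round(s["tool_pos"],4),"yaw",round(np.degrees(np.arctan2(R[1,1],R[0,1])),2),"x",np.round(R[:,0],3),"F",np.round(s["force"],2),"T",np.round(s["torque"],2),"w",round(s["width"]*1000,2),"q",np.round(s["joint_pos"],2))
E
python3 - <<'E'
from h import *
show(); rel([.5,.20,.26],yaw=74);rel([.5,.20,.26],yaw=-106)
d=load("wrist0"); R=cv2.Rodrigues(d["rvec"].ravel())[0]; s=status.get_state()
cw=-R.T@d["tvec"].ravel(); print("cam in tool",Rtool(s).T@(cw-s["tool_pos"]),"fwd in tool",Rtool(s).T@R[2], "right",Rtool(s).T@R[0])
E
```

```text
t 0.15 pos [0.2569 0.5962 0.2128] yaw 66.7 x [-0.001 -0.002 -1.   ] F [-0.05 -0.71 -1.27] T [-0.01 -0.02 -0.02] w 85.49 q [-1.26  0.38  0.04  1.6  -0.02  1.16 -0.05]
row [-1.166, -6.696, 9.501] [-1.217, -0.0, 0.02] t 0.15 w 85.5
row [-1.166, -6.696, 9.501] [28.783, 0.03, 0.0] t 0.15 w 85.5
cam in tool [-1.59370314e-01 -1.53444512e-04 -6.96583601e-02] fwd in tool [9.62538966e-01 4.11258054e-04 2.71143079e-01] right [-4.67253461e-04  9.99999881e-01  1.41960688e-04]
```

Call:
{"fn": "move_arm", "kwargs": {"plan": [[85,-1.2,-6.7,9.5,-1.2,0,0],[85,-1.2,-6.7,9.5,-1.2,0,0],[85,-1.2,-6.7,9.5,-1.2,0,0],[85,-1.2,-6.7,9.5,-1.2,0,0],[85,-1.2,-6.7,9.5,-1.2,0,0]]}}

```text
t: 0.57
tool_pos: [0.3658, 0.4181, 0.2348]
tcp_rot: [0.7, 0.098, 0.7, -0.1]
force: [0.7, -0.6, -0.8]
width: 0.0852
```

```bash
python3 -c "
from h import *
show(); rel([.52,.15,.28],yaw=74)"
```

```text
t 0.567 pos [0.3658 0.4181 0.2348] yaw 73.91 x [-0.001 -0.002 -1.   ] F [ 0.73 -0.61 -0.76] T [ 0.06 -0.03  0.04] w 85.17 q [-1.03  0.19  0.11  1.81 -0.02  1.15  0.38]
row [-1.117, -5.375, 5.56] [-0.014, -0.003, 0.025] t 0.57 w 85.2
```

Call:
{"fn": "move_arm", "kwargs": {"plan": [[85,-1.1,-5.4,5.6,0,0,0],[85,-1.1,-5.4,5.6,0,0,0],[85,-1.1,-5.4,5.6,0,0,0],[85,-1.1,-5.4,5.6,0,0,0],[85,-1.1,-5.4,5.6,0,0,0]]}}

```text
t: 0.98
tool_pos: [0.4684, 0.2391, 0.2643]
tcp_rot: [0.7, 0.098, 0.701, -0.1]
force: [0.8, 0.2, -0.6]
width: 0.0853
```

```bash
python3 -c "
from h import *
show(); rel([.52,.15,.28],yaw=74); snap('wrist','wrist1')"
```

```text
t 0.983 pos [0.4684 0.2391 0.2643] yaw 73.92 x [-0.001 -0.002 -1.   ] F [ 0.83  0.17 -0.6 ] T [ 0.04 -0.04 -0.  ] w 85.25 q [-0.8   0.1   0.26  1.85 -0.03  1.2   0.77]
row [-0.389, -1.785, 1.857] [-0.014, -0.006, 0.026] t 0.98 w 85.3
```

View pics/wrist1.png

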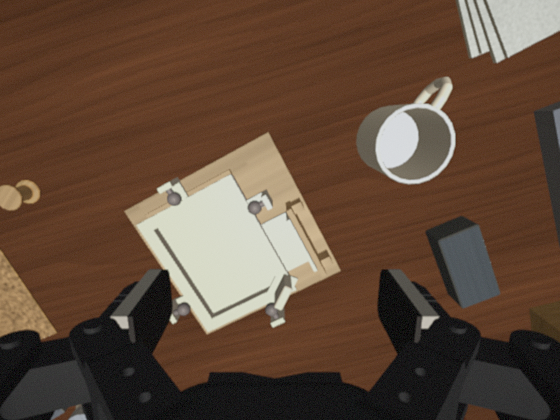

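Call:
{"fn": "move_arm", "kwargs": {"plan": [[85,0,-0.6,1.0,0,0,0],[85,0,-1.2,1.4,0,0,0],[85,0,-1.2,1.4,0,0,0],[85,0,-1.2,1.4,0,0,0]]}}

```text
t: 1.37
tool_pos: [0.516, 0.1612, 0.2666]
tcp_rot: [0.701, 0.104, 0.697, -0.11]
force: [-0.3, -0.3, 0.7]
width: 0.0854
```

```bash
python3 -c "
from h import *
show();  snap('wrist','wrist2')"
```

```text
t 1.367 pos [0.516  0.1612 0.2666] yaw 72.56 x [ 0.005 -0.009 -1.   ] F [-0.25 -0.25  0.74] T [0.05 0.02 0.01] w 85.39 q [-0.7   0.13  0.34  1.82 -0.03  1.2   0.92]
```

View pics/wrist2.png

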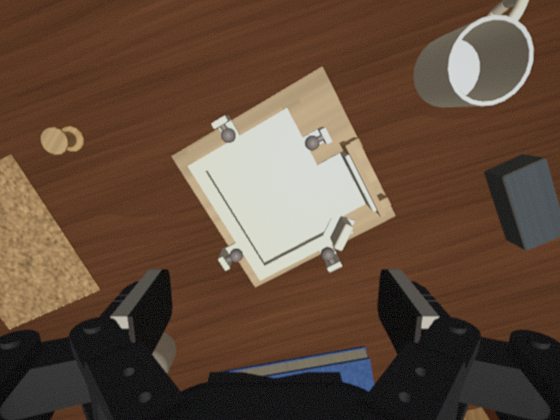

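```bash
python3 -c "
from h import *
crop('wrist2',165,60,240,235,3.3,'c5')
c=cv2.imread('pics/c5.png');print(c.shape)
crop('wrist2',300,120,110,160,3.7,'c6')"
```

```text
(776, 792, 3)
```

View pics/c6.png

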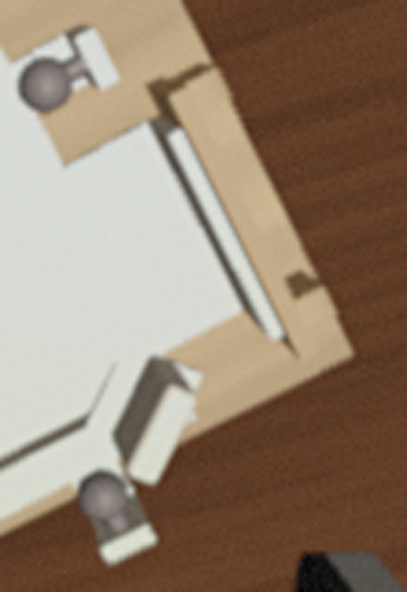

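```bash
python3 -c "
from h import *
crop('wrist2',165,60,240,235,2.5,'c5')"
```

```text
(no output)
```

View pics/c5.png

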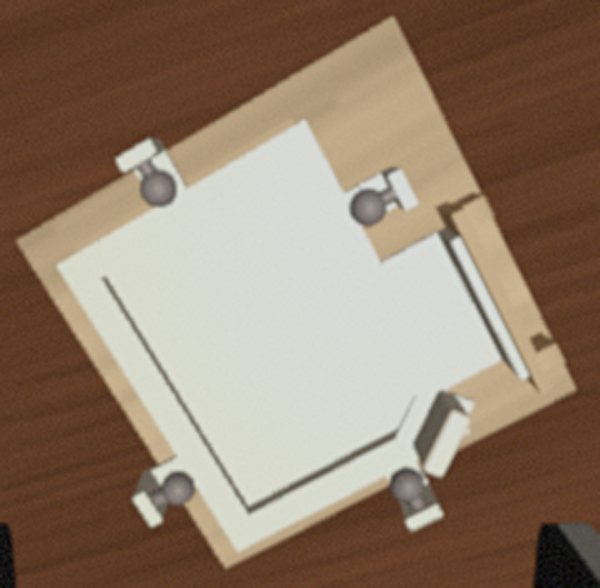

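```bash
python3 - <<'E'
from h import *
from scipy.optimize import least_squares
d=load('wrist2'); dt=load('top0')
c5=lambda x,y:(165+x/2.5,60+y/2.5); c6=lambda x,y:(300+x/3.7,120+y/3.7)
obs=[((79,-62,45),c5(236,551)),((-79,-62,45),c5(57,264)),((-79,62,45),c5(303,120)),
 ((30,94,52),c6(226,232))]
P=np.array([onz(d,p,q[2]/1000) for q,p in obs]); L=np.array([q for q,_ in obs])/1000
print(P)
f=lambda v:((Ro.from_euler('z',v[2]).apply(L)+[v[0],v[1],0])-P)[:,:2].ravel()
s=least_squares(f,[.53,.16,.18]); v=s.x; print(v[:2],np.degrees(v[2]),"res mm",np.round(s.fun.reshape(-1,2)*1000,1))
np.save("stand.npy",v)
# tab ends yaw
a,b=onz(d,c6(174,128),.052),onz(d,c6(278,337),.052); print(np.linalg.norm(b-a),np.degrees(np.arctan2(*(b-a)[1::-1])))
R=Ro.from_euler('z',v[2]); W=lambda q:R.apply(np.array(q,float)/1000)+[v[0],v[1],0]
u=np.array([.79,.61,0]);w=np.array([-.61,.79,0]);
lug=np.array([66,50,77]);lc=[lug+a*u*5+b*w*15 for a,b in((1,1),(1,-1),(-1,-1),(-1,1))]
sets=[W(lc),W([[-5,92,52],[65,92,52],[65,96,52],[-5,96,52]]),W([[-15,97,52],[75,97,52],[75,103,52],[-15,103,52]]),W([[79,-62,45],[79,40,45],[50,62,45],[-79,62,45],[-79,-62,45]])]
for n,D,x in(("wrist2",d,(165,60,240,235,3.3)),("top0",dt,(180,165,85,85,7))):
    crop(n,*x,"o_"+n); im=cv2.imread(f"pics/o_{n}.png")
    for S in sets: cv2.polylines(im,[((proj(D,S)-x[:2]+.5)*x[4]-.5).round().astype(int)],True,(0,0,255),1)
    cv2.imwrite(f"pics/o_{n}.png",im)
print("edge",W([30,97.5,52]),"lug",W([66,50,60.5]))
E
```

```text
[[0.62737501 0.10600622 0.045     ]
 [0.47294335 0.07434193 0.045     ]
 [0.44757222 0.19428648 0.045     ]
 [0.54599395 0.24888554 0.052     ]]
[0.53712306 0.15061817] 12.068799430714902 res mm [[-0.   0.5]
 [-0.1 -0.9]
 [-0.7  0.4]
 [ 0.8 -0.1]]
0.07110992223015866 11.735699662251927
edge [0.54607409 0.25223573 0.052     ] lug [0.59120998 0.21331271 0.0605    ]
```

View pics/o_wrist2.png

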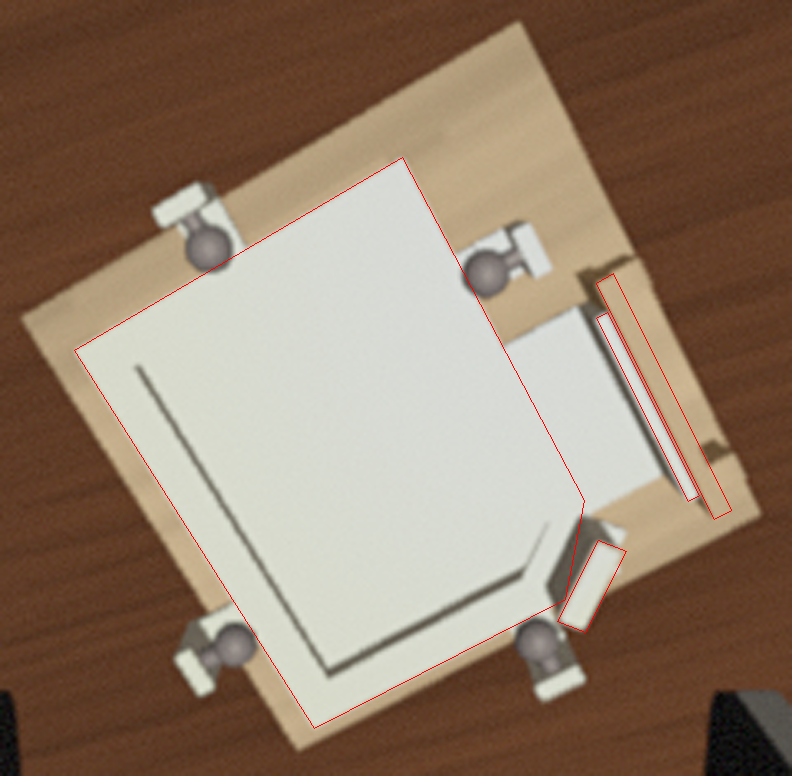

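View pics/o_top0.png

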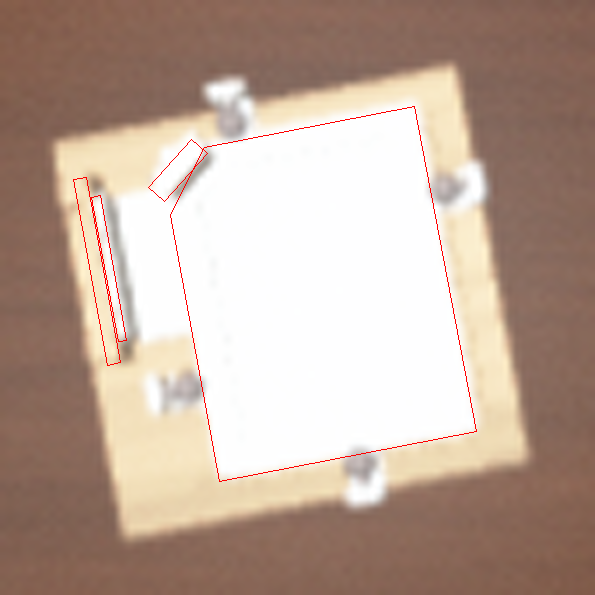

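```bash
python3 -c "
from h import *
show(); rel([.5,-.39,.24],yaw=74)"
```

```text
t 1.417 pos [0.5147 0.1645 0.2664] yaw 72.82 x [ 0.004 -0.007 -1.   ] F [-0.58  0.32  0.43] T [ 0.09  0.   -0.04] w 85.0 q [-0.7   0.13  0.34  1.82 -0.04  1.2   0.92]
row [0.761, -13.348, 3.738] [-0.196, 0.054, 0.058] t 1.42 w 85.0
```

Call:
{"fn": "move_arm", "kwargs": {"plan": [[85,0.8,-13.3,3.7,-0.2,0,0],[85,0.8,-13.3,3.7,-0.2,0,0],[85,0.8,-13.3,3.7,-0.2,0,0],[85,0.8,-13.3,3.7,-0.2,0,0],[85,0.8,-13.3,3.7,-0.2,0,0]]}}

```text
t: 1.83
tool_pos: [0.5082, -0.0406, 0.2558]
tcp_rot: [0.702, 0.095, 0.699, -0.099]
force: [1.3, -0.8, -0.1]
width: 0.085
```

```bash
python3 -c "
from h import *
show(); rel([.5,-.39,.24],yaw=74)"
```

```text
t 1.833 pos [ 0.5082 -0.0406  0.2558] yaw 74.3 x [ 0.004 -0.006 -1.   ] F [ 1.3  -0.77 -0.06] T [-0.01 -0.04  0.03] w 84.98 q [-0.48  0.07  0.5   1.9  -0.03  1.17  1.33]
row [0.448, -8.462, 2.164] [0.05, 0.049, 0.048] t 1.83 w 85.0
```

Call:
{"fn": "move_arm", "kwargs": {"plan": [[85,0.4,-8.5,2.2,0,0,0],[85,0.4,-8.5,2.2,0,0,0],[85,0.4,-8.5,2.2,0,0,0],[85,0.4,-8.5,2.2,0,0,0],[85,0.4,-8.5,2.2,0,0,0]]}}

```text
t: 2.25
tool_pos: [0.5049, -0.2486, 0.2473]
tcp_rot: [0.702, 0.094, 0.699, -0.096]
force: [0.2, 0.7, 0.6]
width: 0.0853
```

```bash
python3 -c "
from h import *
show(); rel([.5,-.39,.24],yaw=74)"
```

```text
t 2.25 pos [ 0.5049 -0.2486  0.2473] yaw 74.57 x [ 0.004 -0.004 -1.   ] F [0.18 0.7  0.61] T [ 0.02 -0.05  0.  ] w 85.32 q [-0.2   0.21  0.67  1.8  -0.14  1.17  1.81]
row [0.198, -3.439, 0.821] [0.095, 0.049, 0.03] t 2.25 w 85.3
```

Call:
{"fn": "move_arm", "kwargs": {"plan": [[85,0.2,-1.0,0.2,0,0,0],[85,0.2,-2.0,0.5,0,0,0],[85,0.2,-3.0,0.7,0,0,0],[85,0.2,-3.4,0.8,0,0,0],[85,0.2,-3.4,0.8,0,0,0]]}}

```text
t: 2.67
tool_pos: [0.4981, -0.3923, 0.2394]
tcp_rot: [0.702, 0.094, 0.699, -0.099]
force: [-1.2, -0.0, 1.0]
width: 0.085
```

```bash
python3 -c "
from h import *
show(); snap('wrist','wrist3')"
```

```text
t 2.667 pos [ 0.4981 -0.3923  0.2394] yaw 74.26 x [ 0.002 -0.008 -1.   ] F [-1.18 -0.02  0.97] T [-0.    0.04  0.01] w 85.0 q [ 0.05  0.39  0.71  1.64 -0.26  1.2   2.11]
```

View pics/wrist3.png

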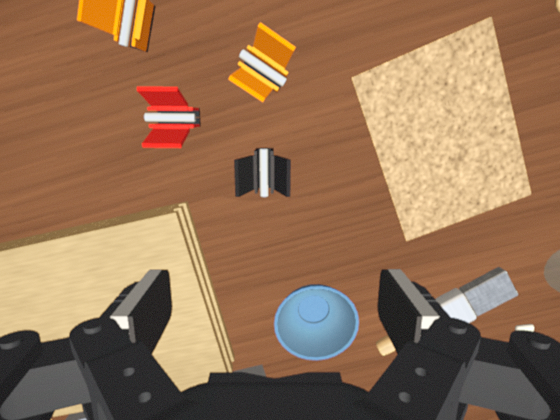

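```bash
python3 - <<'E'
from h import *
def bar(n,roi):
    d=load(n);c=d["color"];hsv=cv2.cvtColor(c,cv2.COLOR_RGB2HSV)
    x0,y0,x1,y1=roi; v=np.zeros(c.shape[:2]); v[y0:y1,x0:x1]=((hsv[...,2]>150)&(hsv[...,1]<70))[y0:y1,x0:x1]
    ys,xs=np.nonzero(v); w=np.c_[xs,ys].astype(float); mu=w.mean(0); u=np.linalg.svd(w-mu)[2][0]; t=(w-mu)@u
    return d,mu,mu+u*t.min(),mu+u*t.max()
dw,mw,w1,w2=bar("wrist3",(245,140,285,205)); dt,mt,_,_=bar("top0",(380,212,402,236))
for z in(.036,.040):
    A=onz(dw,w1,z)-onz(dw,w2,z); print(z,onz(dw,mw,z),onz(dt,mt,z),np.linalg.norm(A),np.degrees(np.arctan2(A[1],A[0])))
print(mw,w1,w2)
rel([.486,-.402,.062],yaw=74.5)
print(onz(dw,((236+291)/2,172),.07)); 
crop("wrist3",220,135,90,75,6,"c7")
E
```

```text
0.036 [ 0.48457462 -0.40123564  0.036     ] [ 0.48591784 -0.40208469  0.036     ] 0.05051681211420895 164.35219740356789
0.04 [ 0.48398041 -0.4009146   0.04      ] [ 0.4857766  -0.40108516  0.04      ] 0.049959592791442374 164.35219740356789
[263.60406091 173.01269036] [263.35537185 148.96530001] [263.85225139 197.01186958]
row [4.428, -0.391, -0.252] [-0.008, 0.037, 0.032] t 2.72 w 84.8
[ 0.47857172 -0.39833209  0.07      ]
```

View pics/c7.png

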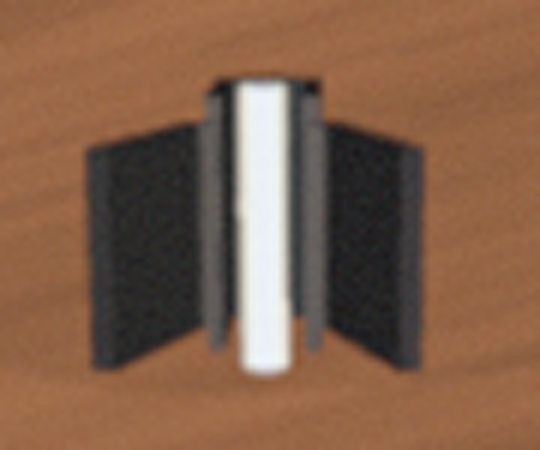

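Call:
{"fn": "move_arm", "kwargs": {"plan": [[85,0.9,-0.1,-0.1,0,0,0],[85,1.8,-0.3,-0.2,0,0,0],[85,2.5,-0.4,-0.3,0,0,0],[85,2.5,-0.4,-0.3,0,0,0]]}}

```text
t: 3.05
tool_pos: [0.4806, -0.3943, 0.1318]
tcp_rot: [0.698, 0.096, 0.704, -0.093]
force: [-0.3, 0.9, -0.6]
width: 0.0851
```

```bash
python3 -c "
from h import *
show(); rel([.485,-.4012,.060],yaw=74.35); d=snap('wrist','wrist4'); crop('wrist4',160,60,240,260,2.5,'c8')
print(proj(d,[[.485,-.4012,.04]]))"
```

```text
t 3.05 pos [ 0.4806 -0.3943  0.1318] yaw 74.64 x [-0.008  0.006 -1.   ] F [-0.28  0.92 -0.62] T [0.07 0.05 0.05] w 85.14 q [ 0.11  0.49  0.66  1.76 -0.34  1.02  2.2 ]
row [1.792, -0.142, 0.17] [0.048, -0.092, -0.032] t 3.05 w 85.1
[[266.4172953  221.18873222]]
```

View pics/wrist4.png

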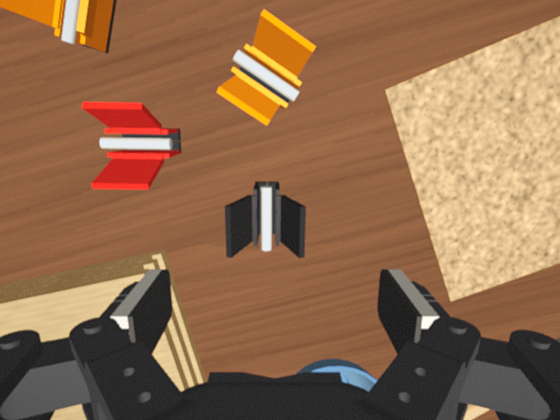

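Call:
{"fn": "move_arm", "kwargs": {"plan": [[85,0.6,-0.1,0.1,0,0,0],[85,1.2,-0.15,0.15,0,0,0],[85,1.6,-0.15,0.15,0,-0.1,0],[85,1.8,-0.15,0.15,0,-0.1,0],[85,1.8,-0.15,0.15,0,-0.1,0]]}}

```text
t: 3.52
tool_pos: [0.4882, -0.4007, 0.0629]
tcp_rot: [0.703, 0.094, 0.699, -0.092]
force: [0.0, -0.3, 0.5]
width: 0.0849
```

```bash
python3 -c "
from h import *
show(); rel([.485,-.4012,.060],yaw=74.35); d=snap('wrist','wrist5')
print(proj(d,[[.485,-.4012,.04]]))"
```

```text
t 3.517 pos [ 0.4882 -0.4007  0.0629] yaw 74.82 x [ 0.006  0.002 -1.   ] F [ 0.04 -0.3   0.51] T [ 0.02 -0.05  0.05] w 84.92 q [ 0.16  0.59  0.61  1.78 -0.42  0.9   2.26]
row [0.072, -0.034, -0.075] [0.078, 0.051, -0.036] t 3.52 w 84.9
[[271.50735165 240.00895134]]
```

View pics/wrist5.png

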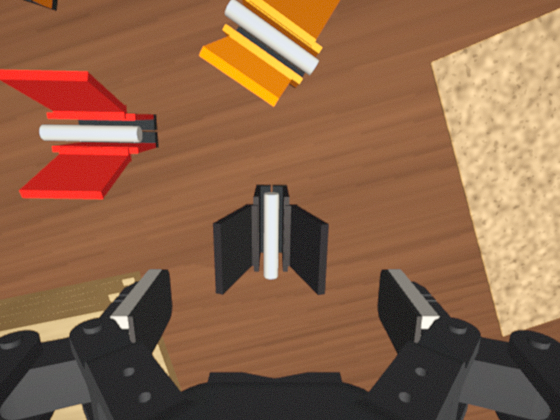

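Call:
{"fn": "move_arm", "kwargs": {"plan": [[70,0.07,-0.03,-0.05,0,0,0],[55,0.07,-0.03,-0.05,0,0,0],[45,0.07,-0.03,-0.05,0,0,0],[35,0.07,-0.03,-0.05,0,0,0],[26,0.07,-0.03,-0.05,0,0,0]], "force": 45}}

```text
t: 3.98
tool_pos: [0.4868, -0.4028, 0.062]
tcp_rot: [0.704, 0.094, 0.698, -0.093]
force: [-0.9, -0.2, 0.5]
width: 0.0264
```

Call:
{"fn": "move_arm", "kwargs": {"plan": [[26,0,0,0,0,0,0],[26,0,0,0,0,0,0],[26,0,0,0,0,0,0]]}}

```text
t: 4.23
tool_pos: [0.4868, -0.4029, 0.0622]
tcp_rot: [0.704, 0.094, 0.698, -0.093]
force: [0.1, -0.2, -0.4]
width: 0.0259
```

```bash
python3 -c "
from h import *
show(); d=snap('wrist','wrist6')"
```

```text
t 4.233 pos [ 0.4868 -0.4029  0.0622] yaw 74.77 x [ 0.009 -0.    -1.   ] F [ 0.1  -0.18 -0.36] T [-0.03  0.02 -0.01] w 25.91 q [ 0.16  0.58  0.61  1.78 -0.42  0.9   2.26]
```

View pics/wrist6.png

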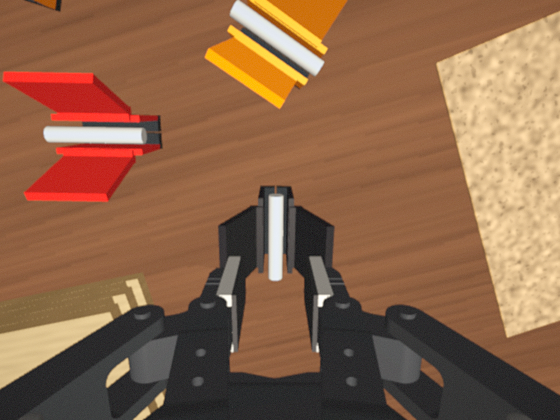

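```bash
python3 - <<'E'
from h import *
d=load('wrist6'); s=status.get_state(); R=Rtool(s); p=np.array(s["tool_pos"])
im=cv2.imread('pics/wrist6.png')
for w in(13,):
  for x in(-19,0,19):
    for z in(-11,11):
      for y in (-w,w):
        q=proj(d,p+R@np.array([x,y,z])/1000)[0]; print(x,y,z,q.round(0)); cv2.circle(im,tuple(q.astype(int)),3,(0,0,255) if x==19 else (0,255,0) if x==0 else (255,0,0),-1)
cv2.imwrite('pics/o6.png',im[150:400,150:400].repeat(2,0).repeat(2,1))
snap('scene','scene6'); crop('scene6',85,220,140,100,5,'c9')
E
```

```text
-19 -13 -11 [244. 256.]
-19 13 -11 [304. 256.]
-19 -13 11 [245. 301.]
-19 13 11 [303. 301.]
0 -13 -11 [247. 241.]
0 13 -11 [301. 241.]
0 -13 11 [248. 282.]
0 13 11 [300. 282.]
19 -13 -11 [250. 229.]
19 13 -11 [298. 228.]
19 -13 11 [251. 266.]
19 13 11 [298. 266.]
```

View pics/o6.png

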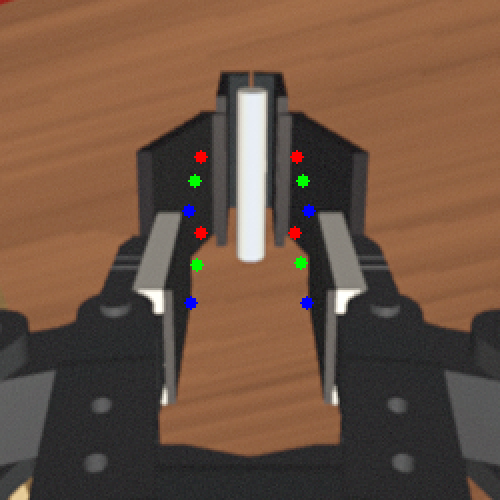

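View pics/c9.png

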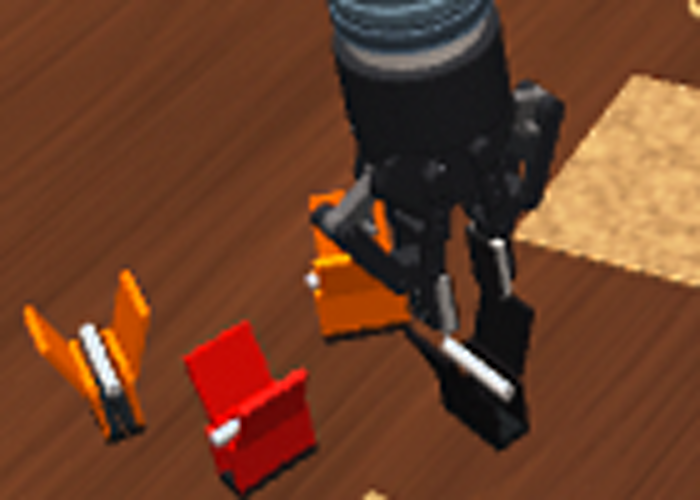

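```bash
python3 - <<'E'
from h import *
print(r.tcp_to_tips)
d=load('scene6'); s=status.get_state(); R=Rtool(s); p=np.array(s["tool_pos"])
im=cv2.imread('pics/scene6.png')
x0,y0,k=130,200,8
im=cv2.resize(im[y0:y0+90,x0:x0+90],None,fx=k,fy=k,interpolation=cv2.INTER_CUBIC)
for x,c in((-54,(255,0,255)),(-19,(255,0,0)),(0,(0,255,0)),(19,(0,0,255))):
  for y in(-13,13):
    q=proj(d,p+R@np.array([x,y,0])/1000)[0]; cv2.circle(im,tuple(((q-[x0,y0]+.5)*k).astype(int)),5,c,-1)
cv2.imwrite('pics/o7.png',im)
E
```

```text
0.019
```

View pics/o7.png

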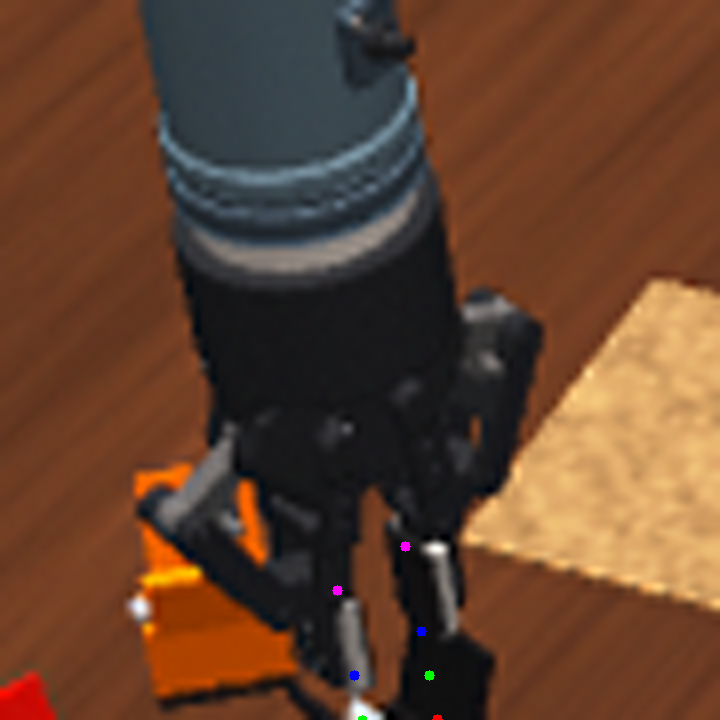

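The gripper closed to 26 mm without touching the clip. Wrist and scene views both show the real fingertips about 36 mm higher along the tool axis than the reported TCP implies: tips at roughly x = -17 mm in tool coordinates instead of +19. I'll use that measured tip position from here on. Next I'll open and go lower.

Call:
{"fn": "move_arm", "kwargs": {"plan": [[85,-0.1,0,0,0,0,0],[85,-0.1,0,0,0,0,0],[85,-0.1,0,0,0,0,0],[85,-0.1,0,0,0,0,0],[85,-0.1,0,0,0,0,0]]}}

```text
t: 4.75
tool_pos: [0.4867, -0.4028, 0.066]
tcp_rot: [0.704, 0.094, 0.698, -0.093]
force: [-0.7, 0.3, -0.5]
width: 0.0837
```

```bash
python3 -c "
from h import *
show(); rel([.485,-.4012,.030],yaw=74.35); d=snap('wrist','wrist7')
s=status.get_state();print(proj(d,s['tool_pos']))
d=snap('top','top7'); crop('top7',350,180,90,110,6,'c10')"
```

```text
t 4.75 pos [ 0.4867 -0.4028  0.066 ] yaw 74.77 x [ 0.009  0.    -1.   ] F [-0.67  0.34 -0.5 ] T [-0.01 -0.01 -0.03] w 83.7 q [ 0.16  0.58  0.61  1.78 -0.42  0.91  2.26]
row [0.901, 0.025, -0.059] [0.07, 0.08, -0.023] t 4.75 w 83.7
[[274.13456491 261.84227137]]
```

View pics/wrist7.png

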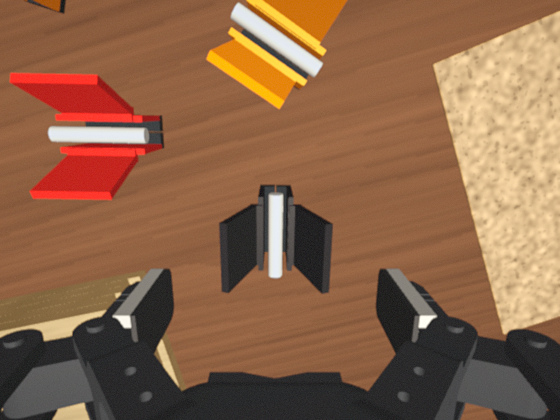

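View pics/c10.png

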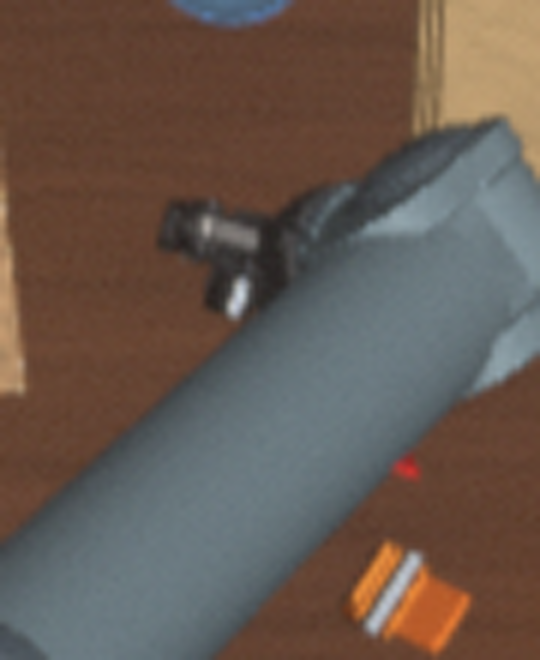

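```bash
python3 - <<'E'
from h import *
crop('wrist6',195,230,160,140,5,'c11')
snap('scene','scene7'); crop('scene7',130,225,90,80,8,'c12')
E
```

```text
(no output)
```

View pics/c11.png

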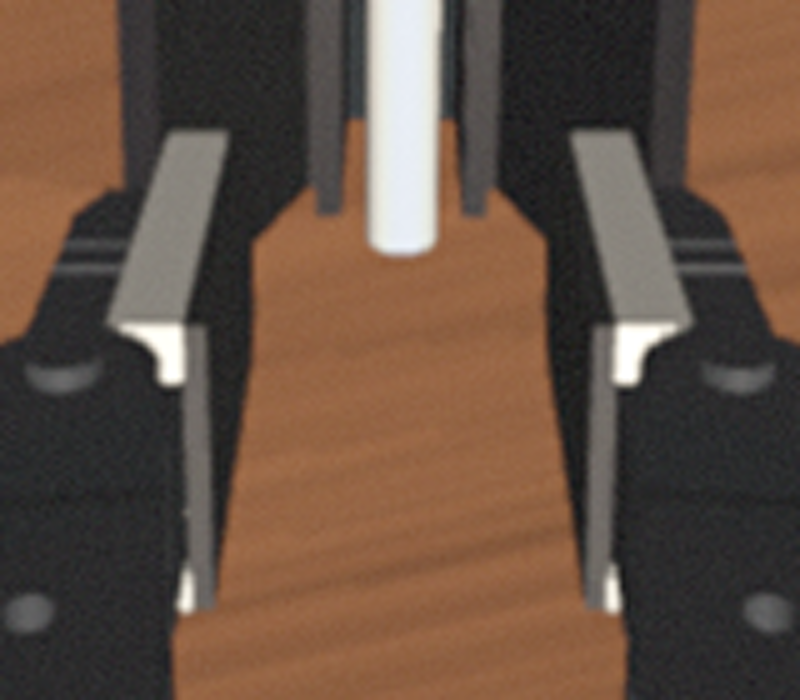

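View pics/c12.png

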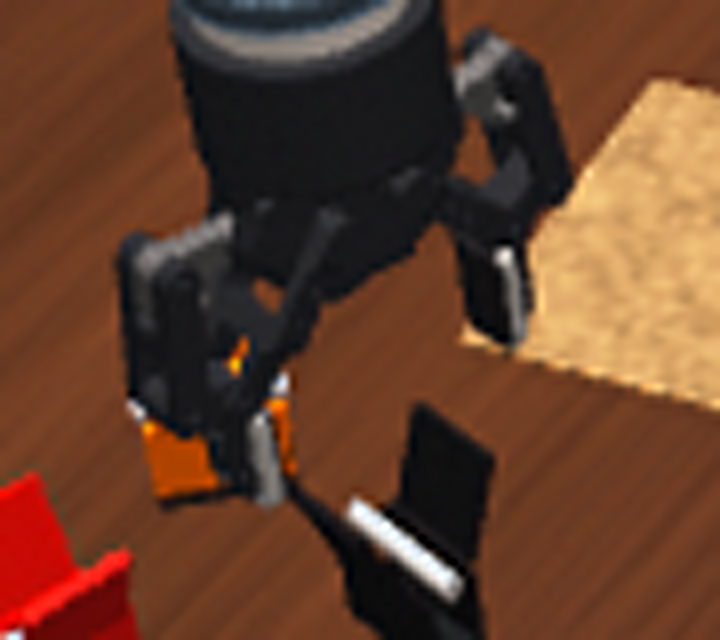

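Re-deriving from the pad corners in the wrist view (pad base at x = -53.5 mm, tip at -17 mm, z centred within 1 mm) gives a pad centre 36 mm behind the reported TCP. I'll lower by that amount.

Call:
{"fn": "move_arm", "kwargs": {"plan": [[85,0.3,0,-0.05,0,0,0],[85,0.6,0,-0.05,0,0,0],[85,0.9,0,-0.05,0,0,0],[85,0.98,0,-0.05,0,0,0],[85,0.98,0,-0.05,0,0,0]]}}

```text
t: 5.32
tool_pos: [0.4835, -0.4008, 0.0241]
tcp_rot: [0.702, 0.095, 0.699, -0.092]
force: [-0.8, 0.5, -0.7]
width: 0.0845
```

```bash
python3 -c "
from h import *
show(); rel([.485,-.4012,.027],yaw=74.35); d=snap('wrist','wrist8'); snap('scene','scene8'); crop('scene8',130,225,90,80,8,'c13')"
```

```text
t 5.317 pos [ 0.4835 -0.4008  0.0241] yaw 74.77 x [ 0.005  0.003 -1.   ] F [-0.8   0.46 -0.69] T [ 0.   -0.02  0.02] w 84.53 q [ 0.18  0.63  0.58  1.8  -0.46  0.84  2.29]
row [-0.073, -0.0, 0.04] [0.071, 0.035, -0.038] t 5.32 w 84.5
```

View pics/wrist8.png

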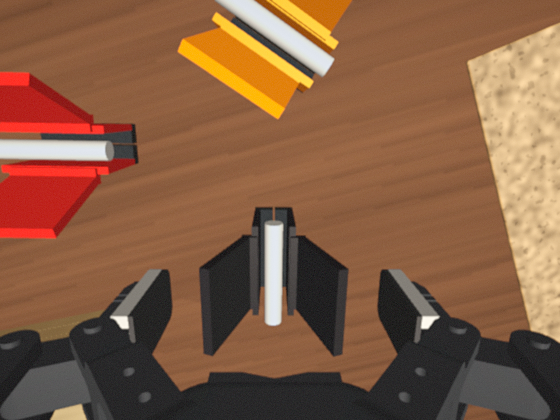

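View pics/c13.png

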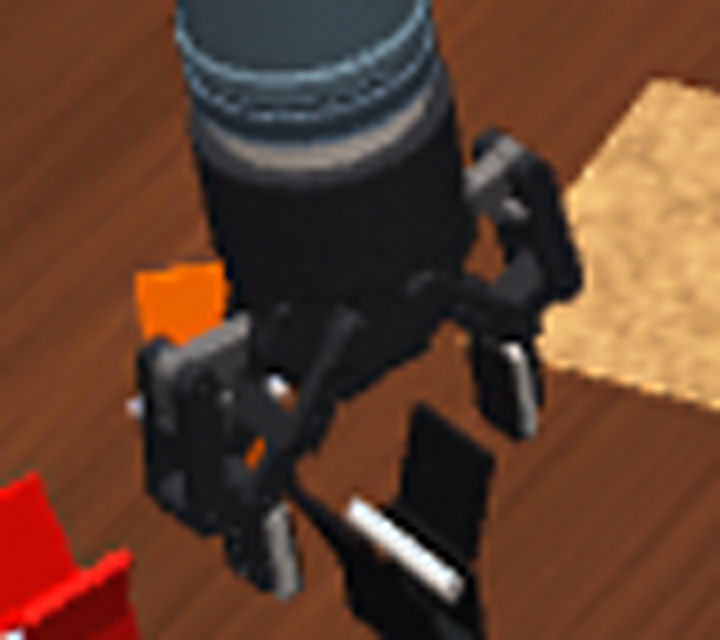

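Call:
{"fn": "move_arm", "kwargs": {"plan": [[70,-0.1,0,0.04,0,0,0],[60,-0.1,0,0.04,0,0,0],[50,-0.1,0,0.04,0,0,0],[40,-0.1,0,0.04,0,0,0],[32,-0.1,0,0.04,0,0,0]], "force": 45}}

```text
t: 5.83
tool_pos: [0.4894, -0.4042, 0.0356]
tcp_rot: [0.706, 0.095, 0.696, -0.093]
force: [-2.7, 5.4, 16.9]
width: 0.0326
```

Call:
{"fn": "move_arm", "kwargs": {"plan": [[26,0,0,0,0,0,0],[26,0,0,0,0,0,0],[26,0,0,0,0,0,0]]}}

```text
t: 6.08
tool_pos: [0.4905, -0.4052, 0.037]
tcp_rot: [0.707, 0.094, 0.695, -0.094]
force: [0.6, -0.2, 7.2]
width: 0.0275
```

```bash
python3 -c "
from h import *
show(); d=snap('wrist','wrist9')"
```

```text
t 6.083 pos [ 0.4905 -0.4052  0.037 ] yaw 74.7 x [ 0.017 -0.002 -1.   ] F [ 0.62 -0.17  7.19] T [ 0.06 -0.14 -0.01] w 27.49 q [ 0.18  0.62  0.58  1.79 -0.45  0.85  2.28]
```

View pics/wrist9.png

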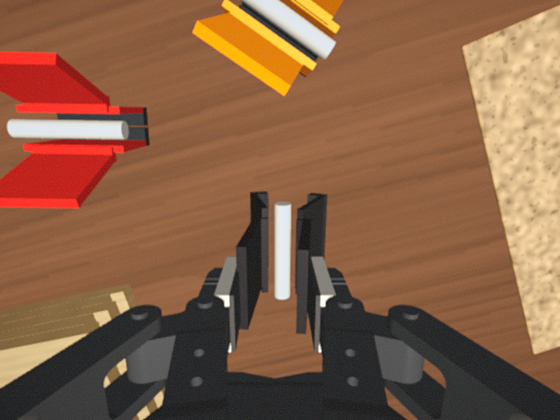

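```bash
cat >> h.py <<'E'
def barpix(name,roi):
    d=load(name);c=d["color"];hsv=cv2.cvtColor(c,cv2.COLOR_RGB2HSV)
    x0,y0,x1,y1=roi; v=np.zeros(c.shape[:2],np.uint8); v[y0:y1,x0:x1]=((hsv[...,2]>165)&(hsv[...,1]<60))[y0:y1,x0:x1]
    n,l,st,ce=cv2.connectedComponentsWithStats(v); k=1+np.argmax(st[1:,4]); ys,xs=np.nonzero(l==k)
    w=np.c_[xs,ys].astype(float); mu=w.mean(0); u=np.linalg.svd(w-mu,full_matrices=False)[2][0]; u=u*np.sign(u[1]); t=(w-mu)@u
    return mu,mu+u*t.min(),mu+u*t.max()
def bartool(name,roi,L=49.0,y=None):
    # bar end pixels -> tool x of bar top, z of the centre, given bar length L (mm) along tool z
    mu,a,b=barpix(name,roi); f=349.7;cx,cy=274.4,213.7
    from scipy.optimize import fsolve
    def row(x,z): 
        X=x+159.4;Z=z+69.7; return cy+f*(-.2711*X+.9625*Z)/(.9625*X+.2711*Z)
    x,z=fsolve(lambda q:[row(q[0],q[1]-L/2)-a[1],row(q[0],q[1]+L/2)-b[1]],[0,0])
    dep=lambda z:.9625*(x+159.4)+.2711*(z+69.7)
    print("bar px",a,b,"tool x",x,"z",z,"y ends",(a[0]-cx)/f*dep(z-L/2),(b[0]-cx)/f*dep(z+L/2))
E
python3 - <<'E'
from h import *
# calibrate L from earlier known pictures: wrist5 (clip on table)
s={'wrist8':[.4835,-.4008,.0241]}
bartool('wrist8',(262,200,288,330)); bartool('wrist9',(272,195,294,305))
bartool('wrist8',(262,200,288,330),L=47); bartool('wrist9',(272,195,294,305),L=47)
E
```

```text
bar px [273.47159264 223.93199216] [272.66541579 325.02922902] tool x -17.62421222734928 z -0.7525309016565994 y ends -0.3942715493029052 -0.8025257205774432
bar px [282.73776048 203.93433024] [281.87779951 299.03506551] tool x -2.714317036618784 z -5.75339870700853 y ends 3.850675428693136 3.7375706332257845
bar px [273.47159264 223.93199216] [272.66541579 325.02922902] tool x -23.410979075212627 z -3.566713313833943 y ends -0.37817883300482724 -0.7697695687171391
bar px [282.73776048 203.93433024] [281.87779951 299.03506551] tool x -9.109651035124115 z -8.363464065906117 y ends 3.6935050030321928 3.5850167298288147
```

Call:
{"fn": "move_arm", "kwargs": {"plan": [[26,-0.3,0,0,0,0,0],[26,-0.8,0,0,0,0,0],[26,-1.4,0,0,0,0,0],[26,-2.0,0,0,0,0,0],[26,-2.2,0,0,0,0,0]], "force": 60}}

```text
t: 6.55
tool_pos: [0.4899, -0.4068, 0.1284]
tcp_rot: [0.708, 0.094, 0.693, -0.095]
force: [0.9, -0.7, -0.6]
width: 0.027
```

```bash
python3 -c "
from h import *
show(); d=snap('wrist','wrist10'); bartool('wrist10',(255,195,300,320),L=49.5)"
```

```text
t 6.55 pos [ 0.4899 -0.4068  0.1284] yaw 74.66 x [ 0.02  -0.005 -1.   ] F [ 0.89 -0.73 -0.56] T [-0.11 -0.04  0.  ] w 27.03 q [ 0.13  0.5   0.65  1.75 -0.37  1.    2.22]
bar px [282.77549905 203.9031878 ] [281.50070153 299.03351075] tool x -1.1605627010915704 z -5.127204415781588 y ends 3.906364807625222 3.584277952844597
```

View pics/wrist10.png

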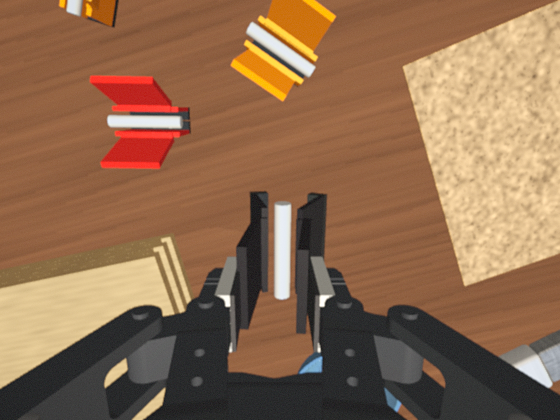

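```bash
python3 -c "
from h import *
snap('scene','scene10'); crop('scene10',130,200,90,90,7,'c14'); crop('wrist10',200,180,150,150,5,'c15')"
```

```text
(no output)
```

View pics/c14.png

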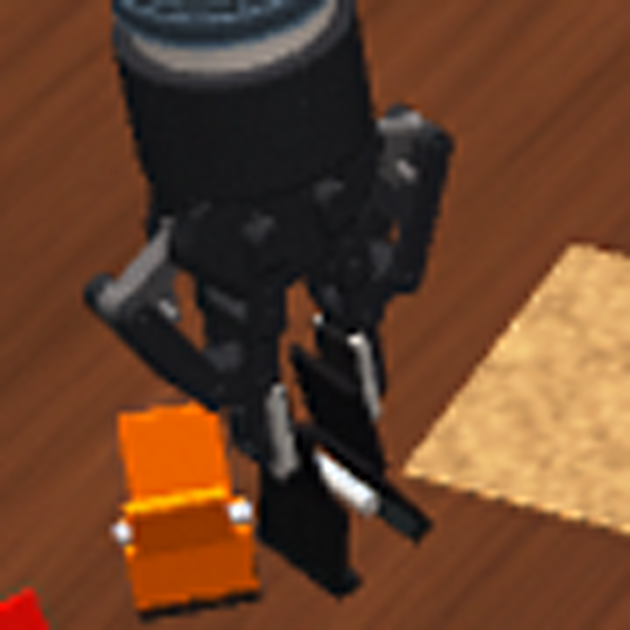

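View pics/c15.png

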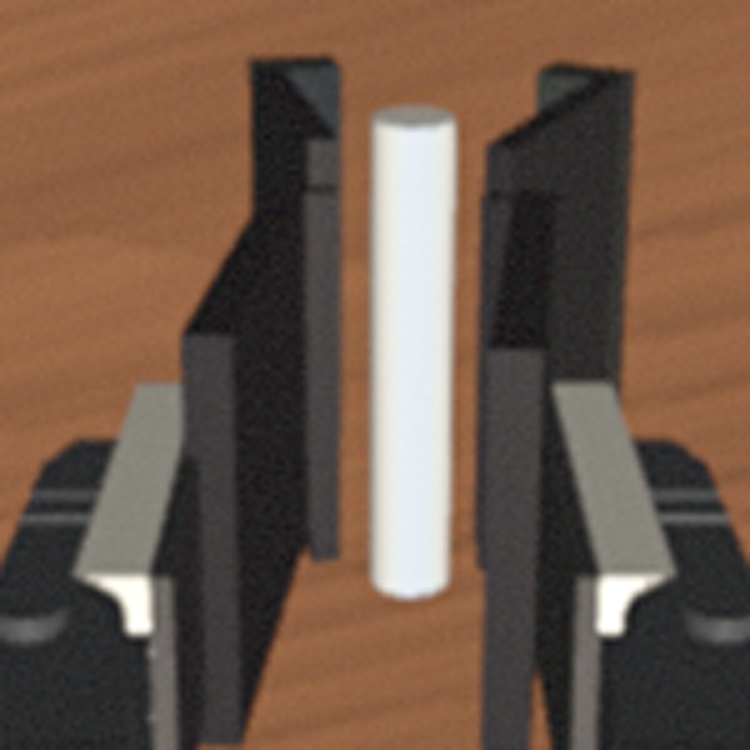

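```bash
cat >> h.py <<'E'
def clip_target(hinge_w,yaw,hp=(2.8,3.8,-5.0),roll=.126):
    a=np.array([np.cos(roll),np.sin(roll),0]);b=np.array([-np.sin(roll),np.cos(roll),0]);M=np.c_[a,b,[0,0,1]]
    R=down(yaw)@M.T; return np.array(hinge_w)-R@(np.array(hp)/1000),R
def stand(q,v=None):
    v=np.load("stand.npy") if v is None else v
    return Ro.from_euler('z',v[2]).apply(np.array(q,float)/1000)+[v[0],v[1],0]
E
python3 - <<'E'
from h import *
show()
E_=stand([22,97.5,0]); print(E_)
p,R=clip_target(E_+[0,0,.14],102); print(p); rel(p,R=R)
E
```

```text
t 6.65 pos [ 0.4898 -0.4062  0.1269] yaw 74.68 x [ 0.02  -0.004 -1.   ] F [-0.15  0.07 -1.15] T [-0.06  0.01 -0.02] w 26.99 q [ 0.13  0.5   0.65  1.75 -0.37  1.    2.22]
[0.53825091 0.25056304 0.        ]
[0.54385229 0.24825928 0.14325534]
row [-0.444, 16.137, -3.013] [-4.56, -0.096, -1.15] t 6.65 w 27.0
```

Call:
{"fn": "move_arm", "kwargs": {"plan": [[26,-0.8,1.0,-0.1,-0.3,0,-0.1],[26,-0.9,5,-0.9,-1.2,0,-0.3],[26,-0.9,5,-0.9,-1.2,0,-0.3],[26,-0.9,5,-0.9,-1.2,0,-0.3],[26,-0.9,5,-0.9,-1.2,0,-0.3]]}}

```text
t: 7.07
tool_pos: [0.5052, -0.2054, 0.1602]
tcp_rot: [0.709, 0.038, 0.701, -0.062]
force: [1.2, 0.0, -1.1]
width: 0.0273
```

```bash
python3 - <<'E'
from h import *
show()
p,R=clip_target(stand([22,97.5,150]),102); rel(p,R=R)
E
```

```text
t 7.067 pos [ 0.5052 -0.2054  0.1602] yaw 81.86 x [ 0.01  -0.034 -0.999] F [ 1.16  0.03 -1.14] T [ 0.03 -0.01  0.02] w 27.28 q [-0.27  0.26  0.65  1.94 -0.16  0.97  1.88]
row [-0.199, 11.364, -0.646] [-3.353, -0.13, -0.865] t 7.07 w 27.3
```

Call:
{"fn": "move_arm", "kwargs": {"plan": [[26,-0.4,6,-0.4,-1.6,0,-0.4],[26,-0.4,6,-0.4,-1.6,0,-0.4],[26,-0.4,6,-0.4,-1.6,0,-0.4],[26,-0.4,6,-0.4,-1.6,0,-0.4],[26,-0.4,6,-0.4,-1.6,0,-0.4]]}}

```text
t: 7.48
tool_pos: [0.5187, 0.002, 0.1655]
tcp_rot: [0.708, -0.036, 0.706, -0.018]
force: [1.0, 0.4, -0.5]
width: 0.0269
```

```bash
python3 - <<'E'
from h import *
show()
p,R=clip_target(stand([22,97.5,150]),102); rel(p,R=R)
E
```

```text
t 7.483 pos [0.5187 0.002  0.1655] yaw 91.51 x [ 0.004 -0.076 -0.997] F [ 0.98  0.43 -0.54] T [0.03 0.   0.05] w 26.91 q [-0.6   0.2   0.52  1.98 -0.03  0.99  1.52]
row [-0.159, 6.144, 0.79] [-1.74, -0.16, -0.475] t 7.48 w 26.9
```

Call:
{"fn": "move_arm", "kwargs": {"plan": [[26,-0.2,6.1,0.8,-1.7,-0.2,-0.5],[26,-0.2,6.1,0.8,-1.7,-0.2,-0.5],[26,-0.2,6.1,0.8,-1.7,-0.2,-0.5],[26,-0.2,6.1,0.8,-1.7,-0.2,-0.5],[26,-0.2,6.1,0.8,-1.7,-0.2,-0.5]]}}

```text
t: 7.9
tool_pos: [0.5384, 0.2086, 0.1546]
tcp_rot: [0.707, -0.118, 0.697, 0.027]
force: [0.3, -0.7, -0.2]
width: 0.027
```

```bash
python3 - <<'E'
from h import *
show()
p,R=clip_target(stand([22,97.5,130]),102); rel(p,R=R)
E
```

```text
t 7.9 pos [0.5384 0.2086 0.1546] yaw 101.85 x [ 0.027 -0.127 -0.992] F [ 0.27 -0.67 -0.25] T [ 0.12 -0.02  0.02] w 27.04 q [-0.83  0.34  0.38  1.83  0.    1.03  1.31]
row [0.406, 1.004, 0.337] [-0.026, -0.001, 0.038] t 7.9 w 27.0
```

Call:
{"fn": "move_arm", "kwargs": {"plan": [[26,0.1,0.5,0.2,0,0,0],[26,0.2,0.9,0.35,0,0,0],[26,0.3,1.0,0.35,0,0,0],[26,0.4,1.0,0.35,0,0,0],[26,0.4,1.0,0.35,0,0,0]]}}

```text
t: 8.32
tool_pos: [0.5434, 0.2443, 0.1316]
tcp_rot: [0.705, -0.119, 0.698, 0.025]
force: [0.4, -1.1, -0.5]
width: 0.0271
```

```bash
python3 - <<'E'
from h import *
show()
p,R=clip_target(stand([22,97.5,130]),102); rel(p,R=R)
d=snap('wrist','wrist11'); bartool('wrist11',(255,195,300,320),L=49.5)
snap('scene','scene11'); crop('scene11',240,110,110,100,6,'c16'); crop('wrist11',190,170,220,200,3.6,'c17')
E
```

```text
t 8.317 pos [0.5434 0.2443 0.1316] yaw 101.69 x [ 0.023 -0.131 -0.991] F [ 0.42 -1.09 -0.48] T [ 0.08  0.   -0.  ] w 27.13 q [-0.86  0.41  0.36  1.79 -0.02  1.01  1.27]
row [-0.054, 0.087, 0.03] [-0.051, -0.043, 0.071] t 8.32 w 27.1
bar px [281.95018722 205.9423043 ] [280.909314   297.04466515] tool x 5.850276483756777 z -2.337368724686522 y ends 3.6834566491822147 3.425442739980076
```

View pics/wrist11.png

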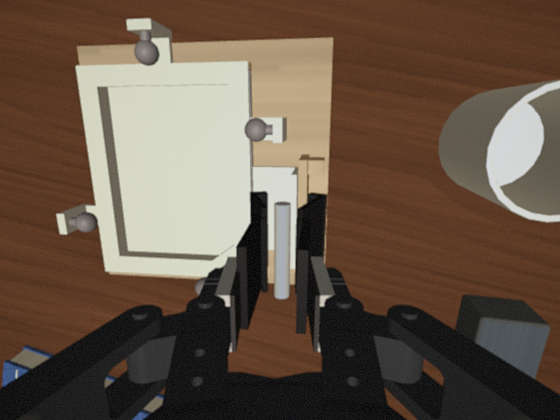

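View pics/c16.png

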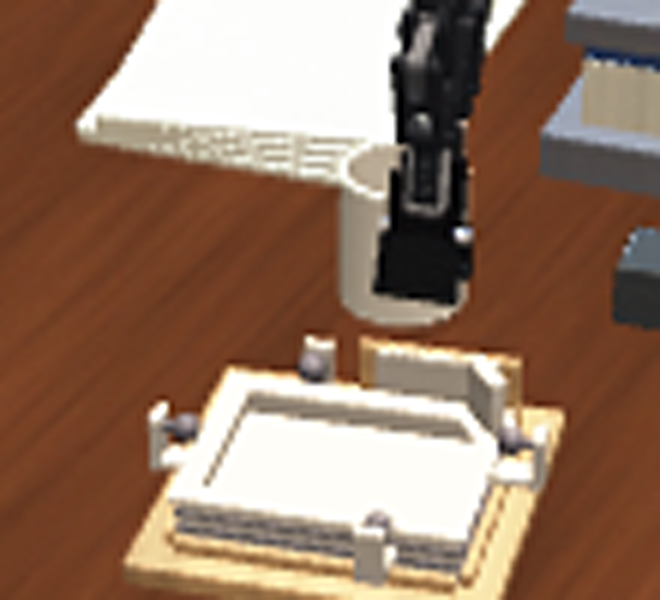

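View pics/c17.png

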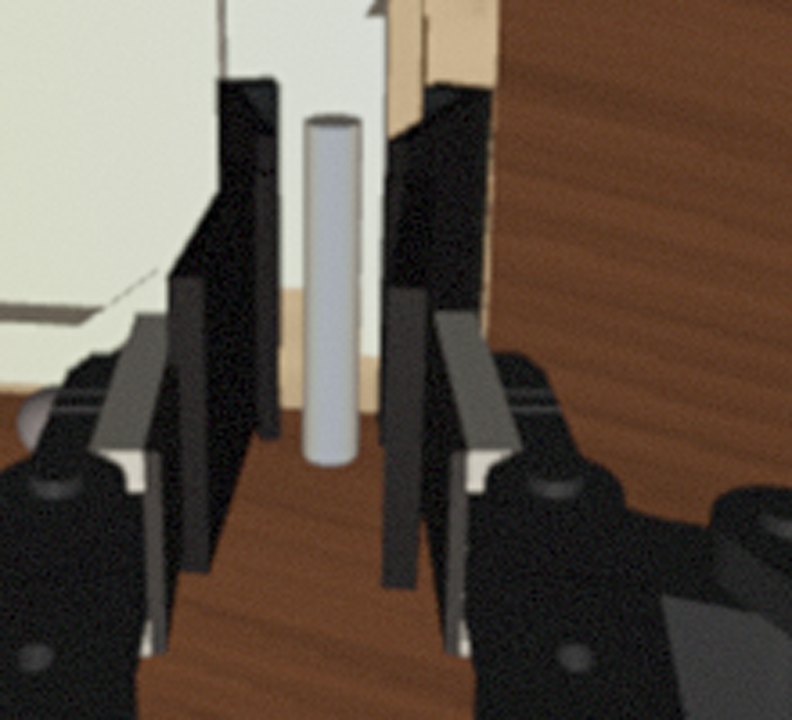

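```bash
python3 - <<'E'
from h import *
d=load('wrist11')
sets=[stand([[-5,92,52],[65,92,52],[65,96,52],[-5,96,52]]),stand([[-15,97,52],[75,97,52],[75,103,52],[-15,103,52]]),stand([[79,-62,45],[79,40,45],[50,62,45],[-79,62,45],[-79,-62,45]])]
x0,y0,k=60,20,2.4
x=(x0,y0,300,300,k); crop('wrist11',*x,'o11'); im=cv2.imread('pics/o11.png')
for S in sets: cv2.polylines(im,[((proj(d,S)-x[:2]+.5)*k-.5).round().astype(int)],True,(0,0,255),1)
s=status.get_state(); h=np.array(s["tool_pos"])+Rtool(s)@np.array([2.8,3.8,-5])/1000
print("hinge",h, "in stand", (Ro.from_euler('z',-np.load('stand.npy')[2]).apply(h-stand([0,0,0]))*1000).round(1))
cv2.circle(im,tuple(((proj(d,h)[0]-x[:2]+.5)*k).astype(int)),4,(0,255,0),-1)
cv2.imwrite('pics/o11.png',im)
E
```

```text
hinge [0.53906159 0.24661511 0.12996446] in stand [ 22.   93.5 130. ]
```

View pics/o11.png

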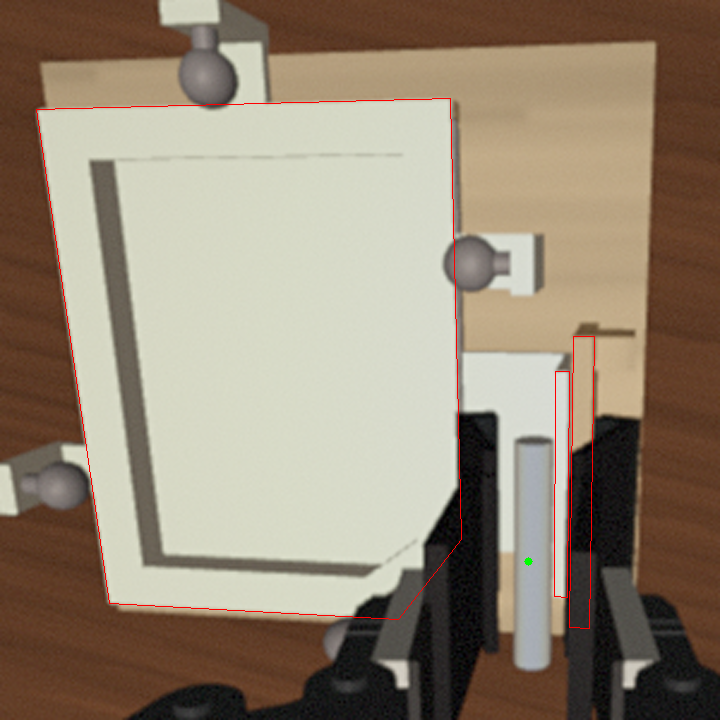

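```bash
python3 - <<'E'
from h import *
show()
p,R=clip_target(stand([22,97.5,100]),102,hp=(2.8,4.2,-5)); rel(p,R=R)
E
```

```text
t 8.417 pos [0.5446 0.2443 0.1332] yaw 101.58 x [ 0.025 -0.129 -0.991] F [ 0.49 -0.3   0.45] T [0.12 0.03 0.02] w 27.4 q [-0.85  0.41  0.36  1.79 -0.02  1.01  1.27]
row [0.73, 0.189, 0.001] [-0.069, -0.018, 0.057] t 8.42 w 27.4
```

Call:
{"fn": "move_arm", "kwargs": {"plan": [[26,0.2,0.12,0,0,0,0],[26,0.4,0.16,0,-0.07,0,0.06],[26,0.6,0.18,0,-0.07,0,0.06],[26,0.7,0.18,0,-0.07,0,0.06],[26,0.7,0.18,0,-0.07,0,0.06]]}}

```text
t: 8.83
tool_pos: [0.5427, 0.2466, 0.1028]
tcp_rot: [0.705, -0.118, 0.699, 0.029]
force: [-0.2, 0.3, -1.3]
width: 0.0272
```

```bash
python3 - <<'E'
from h import *
show()
p,R=clip_target(stand([22,97.5,100]),102,hp=(2.8,4.2,-5)); rel(p,R=R)
d=snap('wrist','wrist12'); snap('top','top12');snap('scene','scene12'); crop('scene12',250,110,110,100,6,'c18'); 
crop('top12',180,165,85,85,7,'c20')
sets=[stand([[-5,92,52],[65,92,52],[65,96,52],[-5,96,52]]),stand([[-15,97,52],[75,97,52],[75,103,52],[-15,103,52]])]
x=(190,130,200,200,3.6); crop('wrist12',*x,'c19'); im=cv2.imread('pics/c19.png')
for S in sets: cv2.polylines(im,[((proj(d,S)-x[:2]+.5)*3.6-.5).round().astype(int)],True,(0,0,255),1)
cv2.imwrite('pics/c19.png',im)
E
```

```text
t 8.833 pos [0.5427 0.2466 0.1028] yaw 101.99 x [ 0.021 -0.125 -0.992] F [-0.19  0.29 -1.29] T [ 0.16  0.06 -0.02] w 27.17 q [-0.84  0.44  0.35  1.81 -0.03  0.96  1.28]
row [-0.017, 0.024, 0.037] [-0.001, -0.048, 0.009] t 8.83 w 27.2
```

View pics/c19.png

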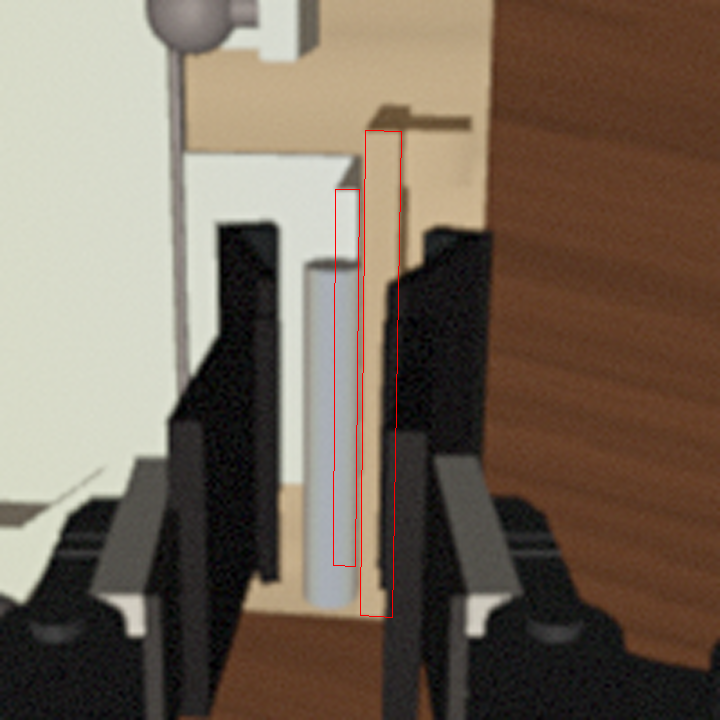

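View pics/c18.png

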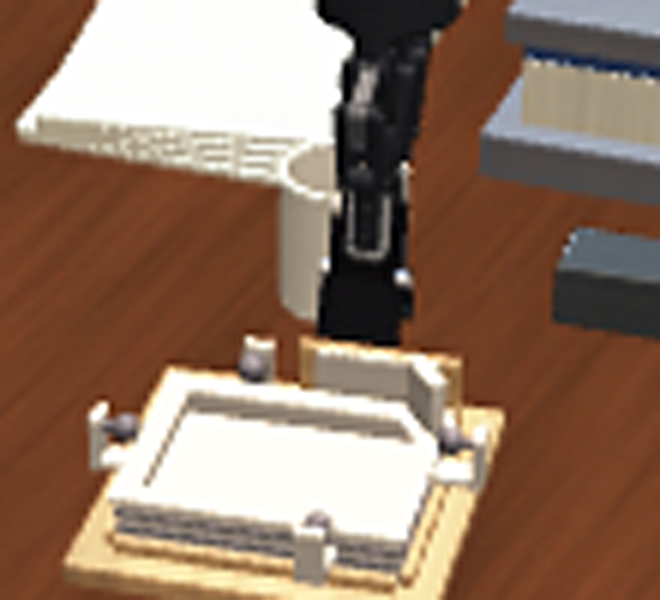

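View pics/c20.png

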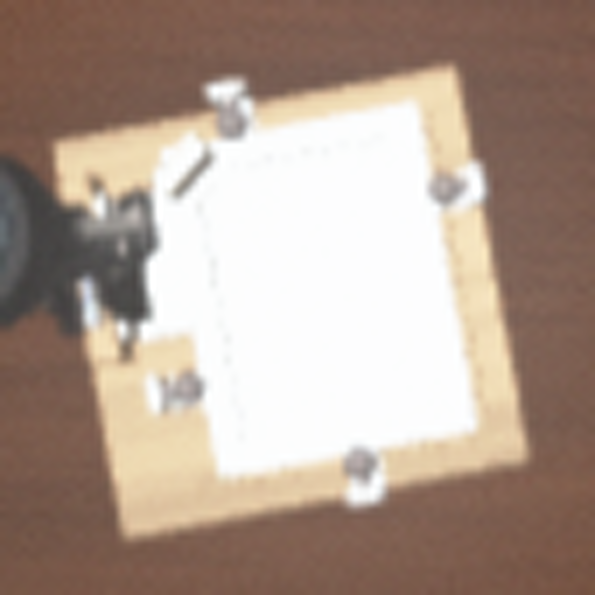

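```bash
python3 - <<'E'
from h import *
d=load('wrist12')
Rc=cv2.Rodrigues(d["rvec"].ravel())[0]; cw=-Rc.T@d["tvec"].ravel()
# tool pose consistent with the picture: camera is rigid on the tool
Xt=np.array([0.962539,0,.271143]); # fwd in tool
Rct=np.array([[0,1,0],[-.271143,0,.962539],[.962539,0,.271143]]) # cam axes rows in tool coords
R=Rc.T@Rct; p=cw-R@np.array([-.15937,-.00015,-.06966]); print(p,R[:,0])
roll=.126;a=np.array([np.cos(roll),np.sin(roll),0]);b=np.array([-np.sin(roll),np.cos(roll),0]);c=np.array([0,0,1.])
H=np.array([2.8,4.2,-5])
x=(190,130,200,200,3.6); crop('wrist12',*x,'c21'); im=cv2.imread('pics/c21.png')
def dr(pts,col): cv2.polylines(im,[((proj(d,p+(R@np.array(pts).T).T/1000)-x[:2]+.5)*3.6-.5).round().astype(int)],True,col,1)
for sg in(-1,1):
  for w,col in((12,(0,255,0)),(22.5,(255,255,0))):
    dr([H+37*a+sg*w*b-22.5*c,H+37*a+sg*w*b+22.5*c],col)
  dr([H-34*a+sg*14*b-18*c,H-34*a+sg*14*b+18*c],(255,0,255))
dr([H-4*a-24.5*c,H-4*a+24.5*c],(0,0,255))
cv2.imwrite('pics/c21.png',im)
E
```

```text
[0.54270734 0.24737462 0.10291758] [ 0.02164585 -0.12412836 -0.99202997]
```

View pics/c21.png

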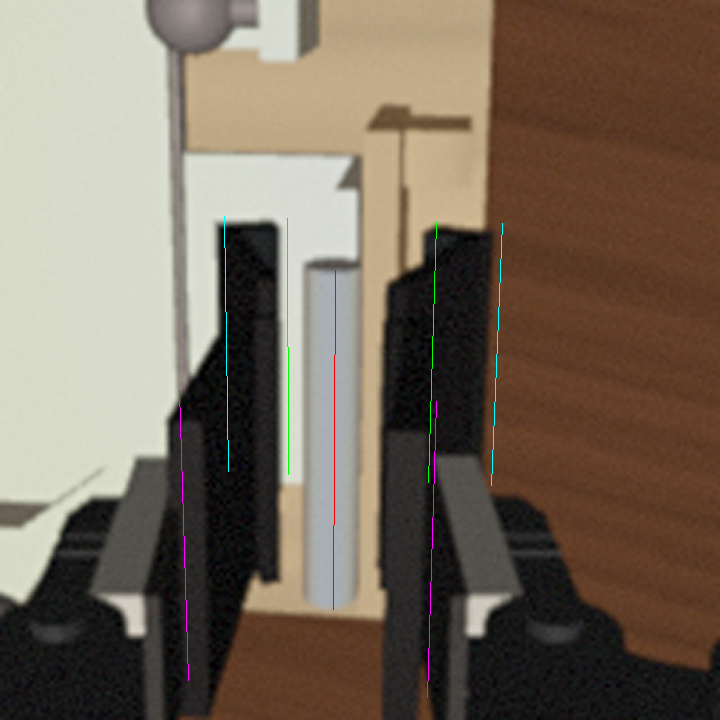

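```bash
python3 - <<'E'
from h import *
show()
for z in(82,66):
  p,R=clip_target(stand([22,97.5,z]),102,hp=(2.8,3.0,-5)); rel(p,R=R)
E
```

```text
t 8.983 pos [0.544  0.2478 0.1046] yaw 102.01 x [ 0.024 -0.123 -0.992] F [-0.12 -0.27 -0.69] T [ 0.15  0.   -0.03] w 27.2 q [-0.85  0.44  0.35  1.81 -0.03  0.96  1.28]
row [0.477, 0.093, -0.001] [0.001, -0.016, -0.003] t 8.98 w 27.2
row [0.874, 0.144, -0.001] [0.001, -0.016, -0.003] t 8.98 w 27.2
```

Call:
{"fn": "move_arm", "kwargs": {"plan": [[26,0.1,0.06,0,0,0,0],[26,0.25,0.08,0,0,0,0],[26,0.4,0.09,0,0,0,0],[26,0.5,0.1,0,0,0,0],[26,0.5,0.1,0,0,0,0]]}}

```text
t: 9.4
tool_pos: [0.5426, 0.2485, 0.0826]
tcp_rot: [0.705, -0.119, 0.699, 0.029]
force: [-0.9, -0.0, -0.2]
width: 0.0273
```

```bash
python3 - <<'E'
from h import *
show()
p,R=clip_target(stand([22,97.5,66]),102,hp=(2.8,3.0,-5)); rel(p,R=R)
d=snap('wrist','wrist13'); crop('wrist13',190,130,200,200,3.6,'c22')
E
```

```text
t 9.4 pos [0.5426 0.2485 0.0826] yaw 102.02 x [ 0.022 -0.125 -0.992] F [-0.86 -0.05 -0.19] T [ 0.15  0.09 -0.02] w 27.3 q [-0.84  0.47  0.34  1.82 -0.04  0.92  1.28]
row [0.333, 0.05, 0.032] [0.004, -0.043, 0.008] t 9.4 w 27.3
```

View pics/c22.png

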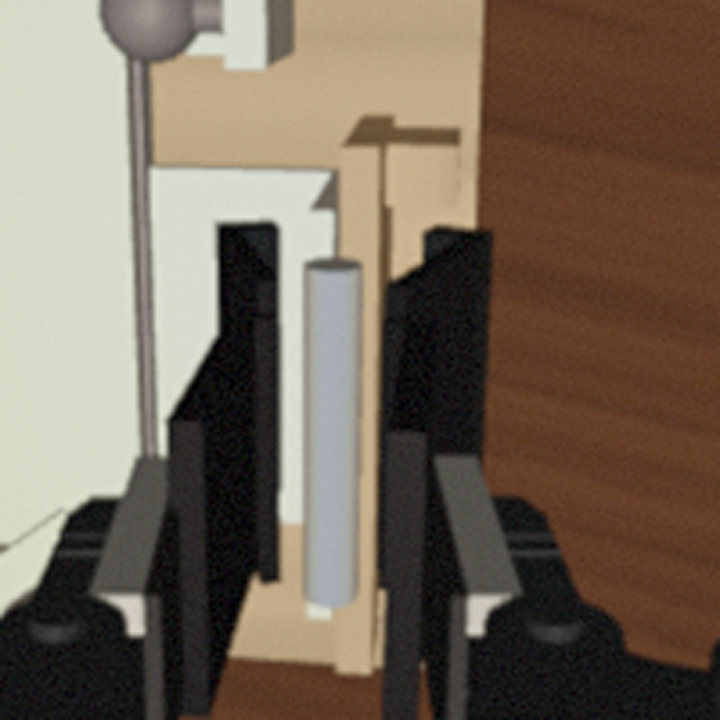

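Call:
{"fn": "move_arm", "kwargs": {"plan": [[26,0.1,0.02,0.01,0,0,0],[26,0.22,0.03,0.02,0,0,0],[26,0.35,0.05,0.03,0,0,0],[26,0.4,0.05,0.03,0,0,0],[26,0.4,0.05,0.03,0,0,0]]}}

```text
t: 9.87
tool_pos: [0.5435, 0.2484, 0.0661]
tcp_rot: [0.705, -0.119, 0.699, 0.029]
force: [0.4, -0.4, -0.3]
width: 0.0267
```

```bash
python3 - <<'E'
from h import *
show()
p,R=clip_target(stand([22,97.5,66]),102,hp=(2.8,3.0,-5)); rel(p,R=R)
d=snap('wrist','wrist14'); crop('wrist14',190,130,200,200,3.6,'c23')
E
```

```text
t 9.867 pos [0.5435 0.2484 0.0661] yaw 102.02 x [ 0.021 -0.125 -0.992] F [ 0.4  -0.37 -0.26] T [0.17 0.   0.02] w 26.68 q [-0.84  0.5   0.34  1.82 -0.05  0.89  1.28]
row [-0.077, 0.004, 0.009] [0.004, -0.05, 0.013] t 9.87 w 26.7
```

View pics/c23.png

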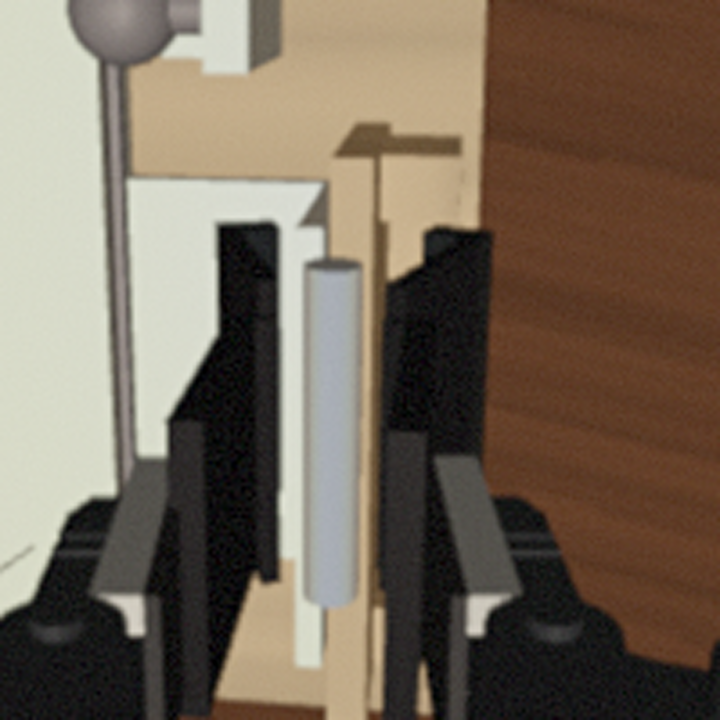

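Call:
{"fn": "move_arm", "kwargs": {"plan": [[32,0,0,0,0,0,0],[36,0,0,0,0,0,0],[40,0,0,0,0,0,0],[45,0,0,0,0,0,0],[50,0,0,0,0,0,0]]}}

```text
t: 10.33
tool_pos: [0.544, 0.2488, 0.0669]
tcp_rot: [0.705, -0.118, 0.699, 0.029]
force: [-0.2, -0.0, 0.0]
width: 0.0501
```

```bash
python3 - <<'E'
from h import *
show()
d=snap('wrist','wrist15'); crop('wrist15',170,130,220,200,3.6,'c24')
E
```

```text
t 10.333 pos [0.544  0.2488 0.0669] yaw 102.01 x [ 0.022 -0.124 -0.992] F [-0.19 -0.05  0.  ] T [ 0.11  0.04 -0.  ] w 50.07 q [-0.84  0.5   0.34  1.82 -0.05  0.89  1.28]
```

View pics/c24.png

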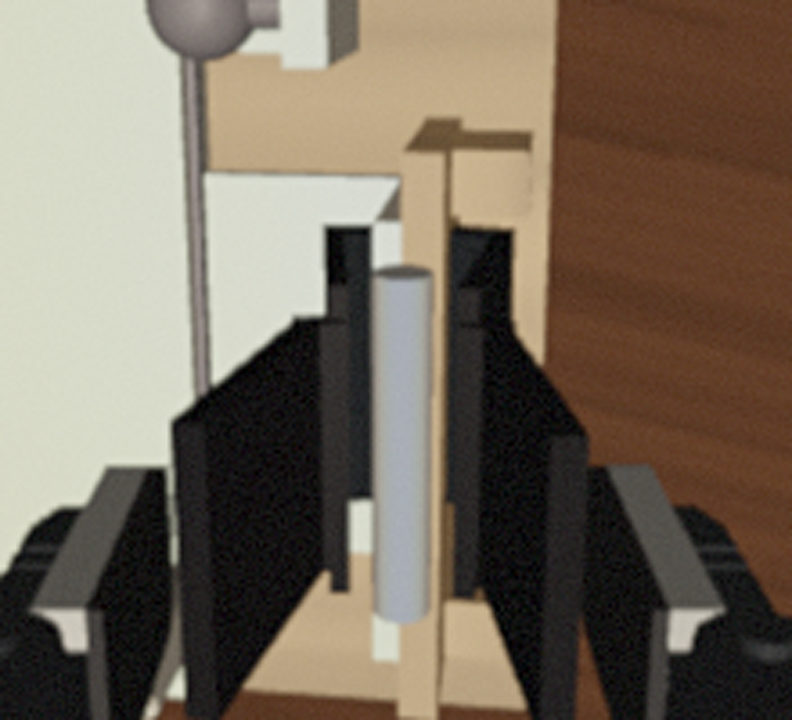

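```bash
python3 - <<'E'
from h import *
s=status.get_state(); rel(np.array(s["tool_pos"])+[0,0,.1])
lug=stand([66,50,60.5]); print(lug)
E
```

```text
row [-2.48, -0.316, -0.01] [0.0, 0.0, 0.0] t 10.38 w 50.3
[0.59120998 0.21331271 0.0605    ]
```

Call:
{"fn": "move_arm", "kwargs": {"plan": [[60,0,0,0,0,0,0],[70,0,0,0,0,0,0],[75,-0.3,-0.05,0,0,0,0],[75,-1.0,-0.13,0.03,0,0,0],[75,-1.8,-0.24,0.05,0,0,0]]}}

```text
t: 10.8
tool_pos: [0.5445, 0.2481, 0.1389]
tcp_rot: [0.704, -0.119, 0.7, 0.028]
force: [1.0, 0.1, -0.4]
width: 0.0747
```

```bash
python3 - <<'E'
from h import *
show(); snap('scene','scene16'); crop('scene16',250,120,100,90,7,'c25'); snap('wrist','wrist16')
E
```

```text
t 10.8 pos [0.5445 0.2481 0.1389] yaw 102.06 x [ 0.018 -0.127 -0.992] F [ 1.03  0.09 -0.38] T [ 0.17 -0.02  0.02] w 74.68 q [-0.85  0.41  0.36  1.78 -0.02  1.03  1.27]
```

View pics/c25.png

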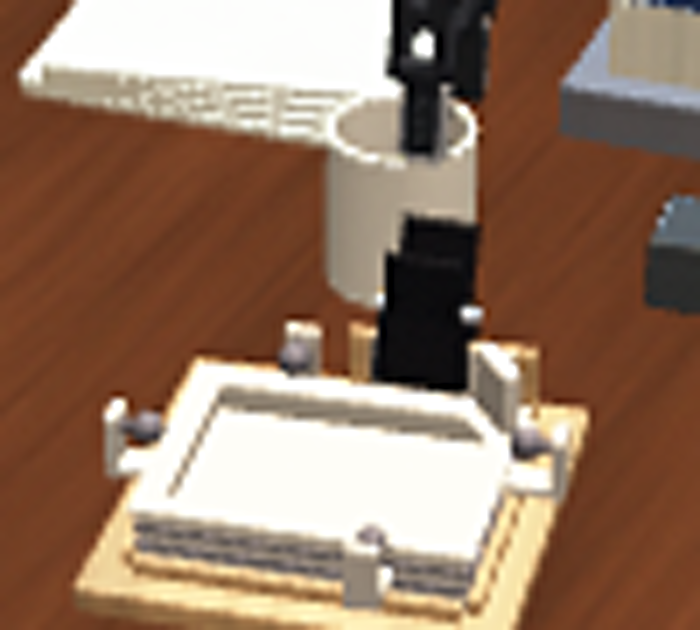

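View pics/wrist16.png

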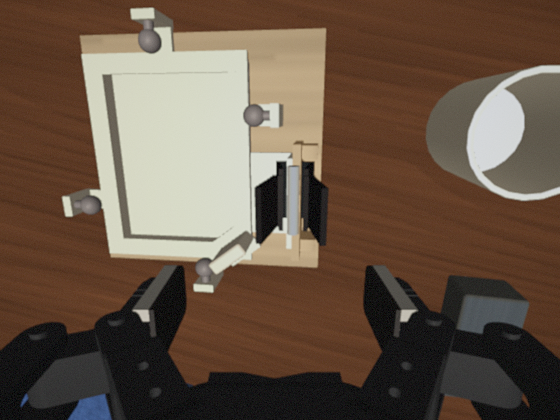

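```bash
python3 - <<'E'
from h import *
show(); lug=stand([66,50,0]); rel([lug[0],lug[1],.125],yaw=49.8)
d=load('wrist16'); inv=lambda P:(Ro.from_euler('z',-np.load('stand.npy')[2]).apply(P-stand([0,0,0]))*1000).round(1)
for n,p in(('ball+x',(205,267)),('ball+y',(253,115)),('ball-x',(150,40)),('ball-y',(91,205))): print(n,inv(onz(d,p,.05)))
# lug top: white quad approx
crop('wrist16',180,210,110,90,6,'c26')
sets=[stand([np.array([66,50,77])+a*np.array([.79,.61,0])*5+b*np.array([-.61,.79,0])*15 for a,b in((1,1),(1,-1),(-1,-1),(-1,1))])]
im=cv2.imread('pics/c26.png')
for S in sets: cv2.polylines(im,[((proj(d,S)-(180,210)+.5)*6-.5).round().astype(int)],True,(0,0,255),1)
cv2.imwrite('pics/c26.png',im)
# mat with wrist3
for n in('wrist3','top0','wrist1'):
    d=load(n); c=d['color']; hsv=cv2.cvtColor(c,cv2.COLOR_RGB2HSV)
E
```

```text
t 10.9 pos [0.5514 0.2509 0.1466] yaw 101.91 x [ 0.033 -0.118 -0.992] F [0.01 0.12 0.9 ] T [ 0.11 -0.02 -0.06] w 75.21 q [-0.85  0.4   0.36  1.77 -0.02  1.03  1.27]
row [0.679, -1.051, 0.775] [8.678, 0.605, 1.05] t 10.9 w 75.2
ball+x [85.6 25.7 50. ]
ball+y [-34.9  68.3  50. ]
ball-x [-85.5  -3.7  50. ]
ball-y [ 35.5 -67.3  50. ]
```

View pics/c26.png

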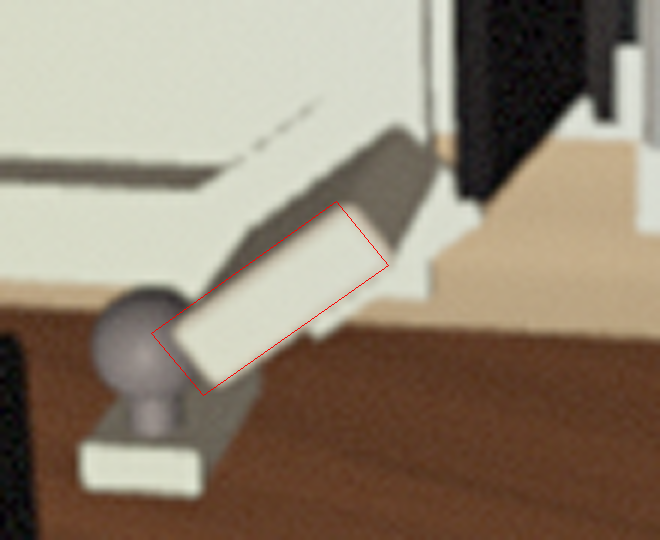

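Call:
{"fn": "move_arm", "kwargs": {"plan": [[60,0.3,-0.6,0.4,1.2,0,0.2],[45,0.5,-1.0,0.7,3,0.3,0.5],[40,0.5,-1.05,0.78,5,0.4,0.7],[40,0.5,-1.05,0.78,7,0.5,0.9],[40,0.5,-1.05,0.78,8.68,0.6,1.05]]}}

```text
t: 11.32
tool_pos: [0.5921, 0.213, 0.1327]
tcp_rot: [0.694, 0.134, 0.69, -0.158]
force: [-0.0, -0.4, 0.4]
width: 0.0402
```

```bash
python3 - <<'E'
from h import *
show(); lug=stand([66,50,0]); rel([lug[0],lug[1],.11],yaw=49.8)
E
```

```text
t 11.317 pos [0.5921 0.213  0.1327] yaw 66.2 x [-0.002 -0.034 -0.999] F [-0.   -0.42  0.42] T [ 0.1   0.01 -0.03] w 40.16 q [-0.79  0.46  0.47  1.73 -0.2   1.02  0.9 ]
row [0.567, 0.017, -0.029] [2.735, 0.155, 0.287] t 11.32 w 40.2
```

Call:
{"fn": "move_arm", "kwargs": {"plan": [[40,0.2,0,0,1.2,0.1,0.15],[40,0.4,0,-0.03,2.3,0.15,0.28],[40,0.57,0,-0.03,2.7,0.15,0.28],[40,0.57,0,-0.03,2.7,0.15,0.28],[40,0.57,0,-0.03,2.7,0.15,0.28]]}}

```text
t: 11.73
tool_pos: [0.5906, 0.2127, 0.1099]
tcp_rot: [0.665, 0.241, 0.665, -0.242]
force: [0.3, 0.5, 0.2]
width: 0.0399
```

```bash
python3 - <<'E'
from h import *
show(); lug=stand([66,50,0]); rel([lug[0],lug[1],.034],yaw=49.8)
d=snap('wrist','wrist17')
S=stand([np.array([66,50,77])+a*np.array([.79,.61,0])*5+b*np.array([-.61,.79,0])*15 for a,b in((1,1),(1,-1),(-1,-1),(-1,1))])
im=cv2.imread('pics/wrist17.png'); cv2.polylines(im,[proj(d,S).round().astype(int)],True,(0,0,255),1); cv2.imwrite('pics/o17.png',im)
E
```

```text
t 11.733 pos [0.5906 0.2127 0.1099] yaw 50.09 x [-0.001 -0.001 -1.   ] F [0.26 0.52 0.17] T [ 0.08 -0.02 -0.02] w 39.87 q [-0.81  0.49  0.51  1.76 -0.28  0.97  0.68]
row [1.897, 0.025, 0.003] [0.049, 0.002, 0.013] t 11.73 w 39.9
```

View pics/o17.png

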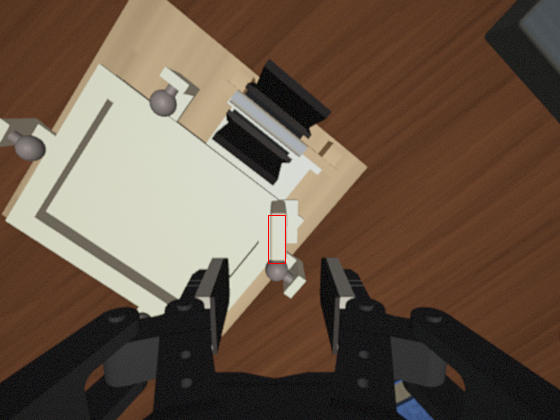

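Call:
{"fn": "move_arm", "kwargs": {"plan": [[40,0.5,0.02,0,0,0,0],[40,1.1,0.02,0,0,0,0],[40,1.6,0.02,0,0,0,0],[40,1.85,0.02,0,0,0,0],[40,1.9,0.02,0,0,0,0]]}}

```text
t: 12.2
tool_pos: [0.5899, 0.2135, 0.0325]
tcp_rot: [0.664, 0.24, 0.666, -0.242]
force: [0.1, -0.1, -0.4]
width: 0.04
```

```bash
python3 - <<'E'
from h import *
show(); lug=stand([66,50,0]); rel([lug[0],lug[1],.034],yaw=49.8)
d=snap('wrist','wrist18');snap('scene','scene18'); crop('scene18',250,110,110,100,6,'c27')
E
```

```text
t 12.2 pos [0.5899 0.2135 0.0325] yaw 50.18 x [-0.003 -0.002 -1.   ] F [ 0.06 -0.14 -0.36] T [-0.01  0.02 -0.08] w 40.02 q [-0.77  0.59  0.46  1.79 -0.34  0.84  0.73]
row [-0.038, 0.017, 0.028] [0.063, -0.012, 0.034] t 12.2 w 40.0
```

View pics/wrist18.png

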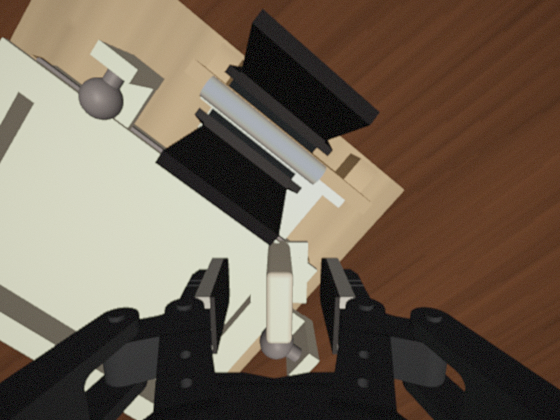

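View pics/c27.png

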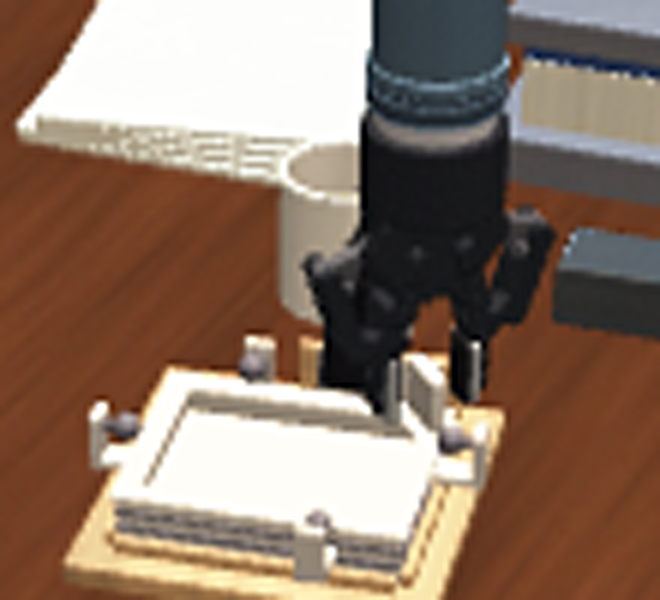

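Call:
{"fn": "move_arm", "kwargs": {"plan": [[30,-0.06,0.02,0,0.05,0,0],[20,-0.06,0.02,0,0.05,0,0],[12,-0.06,0.02,0,0.05,0,0],[6,-0.06,0.02,0,0.05,0,0],[6,-0.06,0.02,0,0.05,0,0]], "force": 40}}

```text
t: 12.72
tool_pos: [0.5936, 0.2145, 0.0388]
tcp_rot: [0.665, 0.243, 0.663, -0.242]
force: [-1.3, -0.6, 5.9]
width: 0.0089
```

Call:
{"fn": "move_arm", "kwargs": {"plan": [[6,0,0,0,0,0,0],[6,0,0,0,0,0,0]], "force": 90}}

```text
t: 12.88
tool_pos: [0.5935, 0.2144, 0.039]
tcp_rot: [0.665, 0.243, 0.663, -0.242]
force: [-1.1, -0.8, 1.8]
width: 0.0082
```

```bash
cat >> h.py <<'E'
def peel(th,lift=0.0,pose=None,axis_pt=(-75,-58,42)):
    """tool pose after turning the tray by th deg about the far corner (raising the lug), from pose (pos,R)"""
    p0,R0=pose; C=stand(axis_pt); u=stand([.79e3,.61e3,0])-stand([0,0,0]); u/=np.linalg.norm(u); ax=np.cross(u,[0,0,1.])
    Q=Ro.from_rotvec(np.radians(th)*ax).as_matrix(); return C+Q@(np.array(p0)-C)+[0,0,lift],Q@R0
E
python3 - <<'E'
from h import *
show(); s=status.get_state(); p,R=np.array(s["tool_pos"]),Rtool(s); np.savez("grasp.npz",p=p,R=R)
for th in(1,2,4,6,8,12,16): q=peel(th,pose=(p,R)); print(th,q[0]-p); rel(*q[:1],R=q[1])
d=snap('wrist','wrist19')
E
```

```text
t 12.883 pos [0.5935 0.2144 0.039 ] yaw 49.85 x [ 0.003  0.    -1.   ] F [-1.1  -0.84  1.76] T [-0.09  0.13  0.05] w 8.19 q [-0.78  0.59  0.47  1.78 -0.34  0.85  0.72]
1 [1.62240270e-05 1.91594357e-05 3.14044244e-03]
row [-0.079, 0.001, 0.0] [0.0, -0.0, 0.167] t 12.88 w 8.2
2 [-2.97291332e-06 -3.51080170e-06  6.28084473e-03]
row [-0.157, 0.0, 0.0] [0.001, -0.001, 0.333] t 12.88 w 8.2
4 [-0.0001476 -0.0001743  0.0125577]
row [-0.314, -0.005, 0.001] [0.001, -0.001, 0.667] t 12.88 w 8.2
6 [-0.00043369 -0.00051216  0.01882293]
row [-0.471, -0.016, 0.001] [0.002, -0.002, 1.0] t 12.88 w 8.2
8 [-0.00086091 -0.00101668  0.02506888]
row [-0.627, -0.032, 0.001] [0.002, -0.002, 1.333] t 12.88 w 8.2
12 [-0.00213648 -0.00252303  0.03747259]
row [-0.937, -0.081, 0.002] [0.004, -0.004, 2.0] t 12.88 w 8.2
16 [-0.00396807 -0.00468601  0.04970839]
row [-1.243, -0.151, 0.002] [0.005, -0.005, 2.667] t 12.88 w 8.2
```

View pics/wrist19.png

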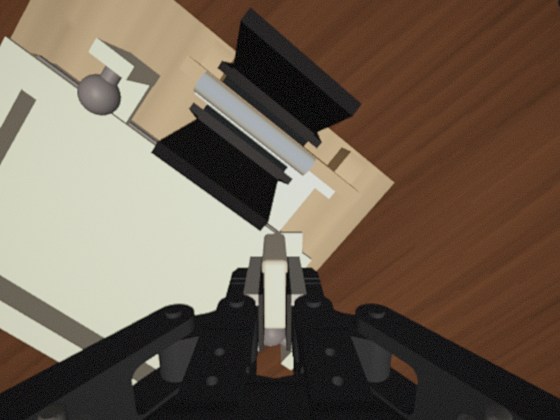

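Call:
{"fn": "move_arm", "kwargs": {"plan": [[6,-0.08,0,0,0,0,0.17],[6,-0.16,0,0,0,0,0.33],[6,-0.24,0,0,0,0,0.5],[6,-0.32,0,0,0,0,0.67],[6,-0.4,-0.01,0,0,0,0.83]], "force": 110}}

```text
t: 13.35
tool_pos: [0.5926, 0.2136, 0.055]
tcp_rot: [0.675, 0.272, 0.652, -0.213]
force: [-0.9, -1.7, -4.3]
width: 0.0083
```

```bash
python3 - <<'E'
from h import *
show(); g=np.load('grasp.npz')
for th in(5,8,12,16): q=peel(th,pose=(g['p'],g['R'])); rel(q[0],R=q[1])
snap('wrist','wrist20');snap('scene','scene20'); crop('scene20',250,110,110,100,6,'c28')
E
```

```text
t 13.35 pos [0.5926 0.2136 0.055 ] yaw 49.84 x [ 0.059  0.068 -0.996] F [-0.95 -1.67 -4.31] T [-0.18  0.31  0.22] w 8.26 q [-0.75  0.52  0.45  1.85 -0.37  0.78  0.77]
row [0.009, 0.018, 0.004] [-0.002, -0.006, -0.004] t 13.35 w 8.3
row [-0.227, 0.017, 0.004] [-0.002, -0.007, 0.496] t 13.35 w 8.3
row [-0.54, -0.005, 0.004] [-0.001, -0.008, 1.163] t 13.35 w 8.3
row [-0.851, -0.048, 0.005] [0.0, -0.009, 1.829] t 13.35 w 8.3
```

View pics/wrist20.png

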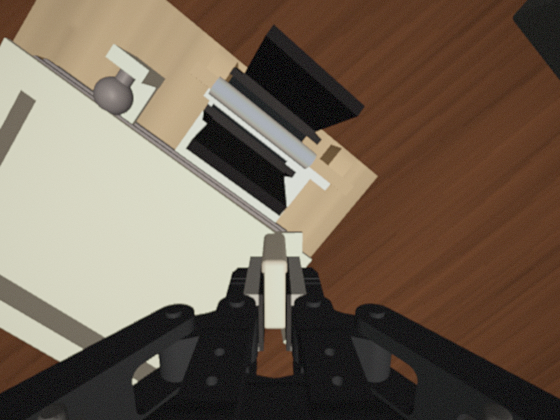

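View pics/c28.png

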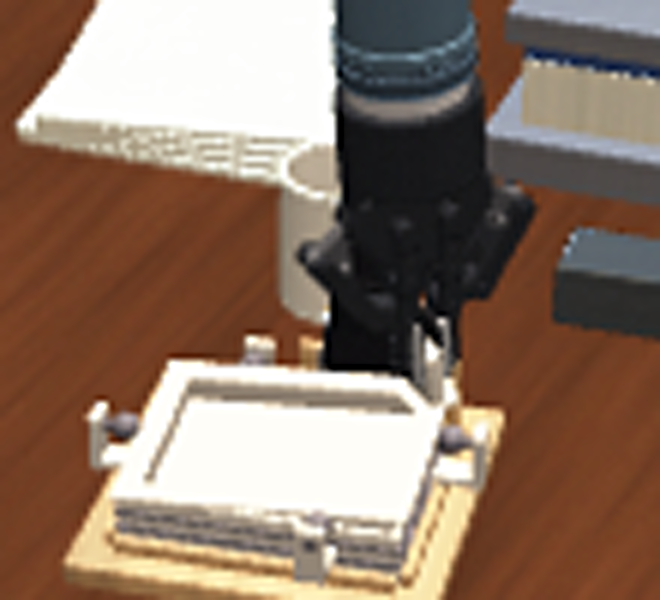

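Call:
{"fn": "move_arm", "kwargs": {"plan": [[6,-0.1,0.02,0,0,0,0.25],[6,-0.23,0.02,0,0,0,0.5],[6,-0.34,0.01,0,0,0,0.74],[6,-0.45,0,0,0,0,0.97],[6,-0.54,0,0,0,0,1.16]]}}

```text
t: 13.87
tool_pos: [0.593, 0.2121, 0.0793]
tcp_rot: [0.687, 0.314, 0.633, -0.171]
force: [0.6, 0.1, -1.6]
width: 0.0077
```

```bash
python3 - <<'E'
from h import *
show(); g=np.load('grasp.npz')
for th in(12,16,18): q=peel(th,pose=(g['p'],g['R'])); rel(q[0],R=q[1])
snap('scene','scene21'); crop('scene21',250,110,110,100,6,'c29')
E
```

```text
t 13.867 pos [0.593  0.2121 0.0793] yaw 49.65 x [ 0.141  0.163 -0.976] F [ 0.58  0.14 -1.6 ] T [-0.19  0.09  0.03] w 7.65 q [-0.7   0.42  0.41  1.93 -0.44  0.68  0.86]
row [0.063, -0.046, -0.028] [-0.032, 0.004, -0.055] t 13.87 w 7.7
row [-0.251, -0.049, -0.027] [-0.031, 0.004, 0.611] t 13.87 w 7.7
row [-0.408, -0.059, -0.027] [-0.03, 0.004, 0.945] t 13.87 w 7.7
```

View pics/c29.png

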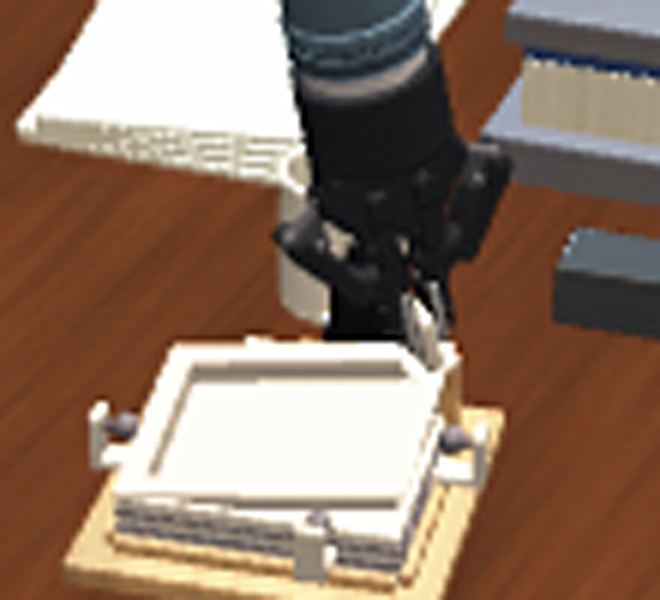

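Call:
{"fn": "move_arm", "kwargs": {"plan": [[6,-0.1,-0.05,-0.03,0,0,0.25],[6,-0.2,-0.05,-0.03,0,0,0.5],[6,-0.3,-0.05,-0.03,0,0,0.75],[6,-0.41,-0.06,-0.03,0,0,0.95],[6,-0.41,-0.06,-0.03,0,0,0.95]]}}

```text
t: 14.33
tool_pos: [0.5899, 0.2069, 0.0972]
tcp_rot: [0.695, 0.347, 0.614, -0.136]
force: [2.0, -0.4, 0.9]
width: 0.0078
```

```bash
python3 - <<'E'
from h import *
show(); g=np.load('grasp.npz'); s=status.get_state()
rel(np.array(s["tool_pos"])+[0,0,.06])
snap('scene','scene22'); crop('scene22',250,110,110,100,6,'c30')
E
```

```text
t 14.333 pos [0.5899 0.2069 0.0972] yaw 49.53 x [ 0.208  0.238 -0.949] F [ 1.96 -0.36  0.94] T [-0.36 -0.17  0.04] w 7.8 q [-0.63  0.35  0.37  2.   -0.53  0.6   0.97]
row [-1.423, 0.474, 0.006] [0.0, 0.0, 0.0] t 14.33 w 7.8
```

View pics/c30.png

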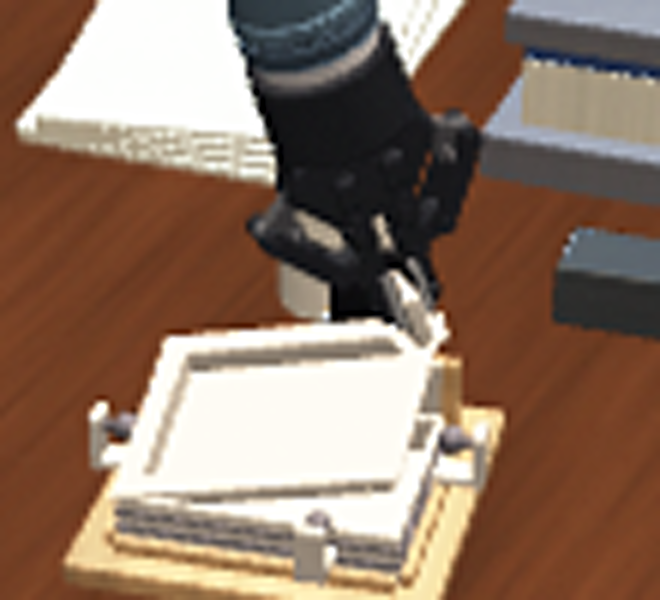

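Call:
{"fn": "move_arm", "kwargs": {"plan": [[6,-0.2,0.07,0,0,0,0],[6,-0.45,0.15,0,0,0,0],[6,-0.8,0.26,0,0,0,0],[6,-1.2,0.4,0,0,0,0],[6,-1.6,0.53,0,0,0,0]]}}

```text
t: 14.8
tool_pos: [0.5888, 0.2077, 0.165]
tcp_rot: [0.695, 0.346, 0.615, -0.136]
force: [0.3, 0.3, -1.7]
width: 0.0081
```

```bash
python3 - <<'E'
from h import *
show(); s=status.get_state()
snap('scene','scene23'); crop('scene23',240,90,120,110,6,'c31')
rel(np.array(s["tool_pos"])+[0,0,.06],R=None)
E
```

```text
t 14.8 pos [0.5888 0.2077 0.165 ] yaw 49.58 x [ 0.205  0.237 -0.95 ] F [ 0.31  0.31 -1.71] T [-0.26  0.23 -0.01] w 8.08 q [-0.69  0.25  0.43  1.96 -0.41  0.73  0.85]
row [-1.333, 0.381, -0.036] [0.0, 0.0, 0.0] t 14.85 w 7.9
```

View pics/c31.png

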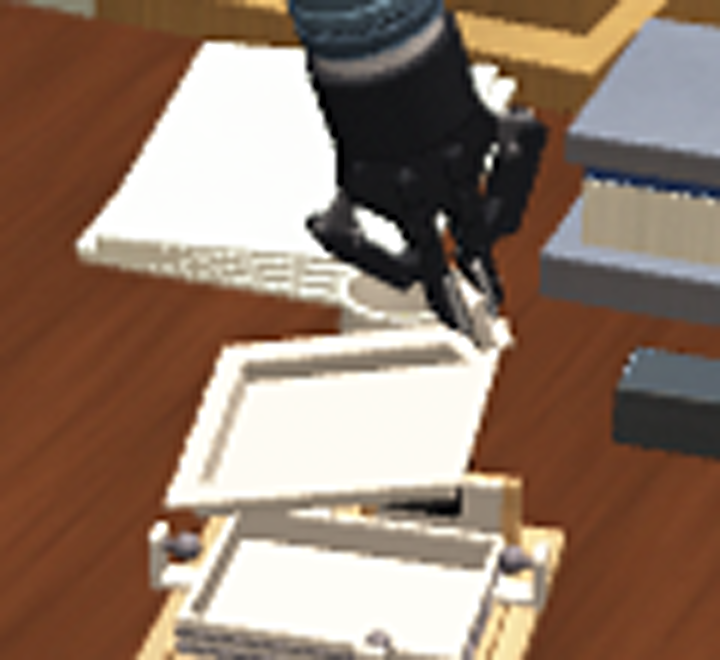

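```bash
python3 - <<'E'
from h import *
d=load('wrist3'); P=np.array([onz(d,p,.003) for p in((493,17),(531,195),(406,241),(352,77))]); print(P.round(4),P.mean(0),[np.linalg.norm(P[i]-P[i-1]).round(3) for i in range(4)])
m=P.mean(0); d=load('top0'); print(proj(d,m)); Q=np.array([onz(d,p,.003) for p in((305,190),(348,187),(355,244),(311,249))]); print(Q.mean(0),[np.linalg.norm(Q[i]-Q[i-1]).round(3) for i in range(4)])
m[2]=0; g=np.load('grasp.npz')
off=g['p']-stand([0,0,42]); print(off)
t=np.array([m[0],m[1],.19])+off; print("target",t); rel(t,R=g['R'])
E
```

```text
[[ 0.3998 -0.1364  0.003 ]
 [ 0.5975 -0.1139  0.003 ]
 [ 0.6147 -0.2622  0.003 ]
 [ 0.4167 -0.2853  0.003 ]] [ 0.50716216 -0.19944503  0.003     ] [np.float64(0.15), np.float64(0.199), np.float64(0.149), np.float64(0.199)]
[[328.49063948 217.86827973]]
[ 0.50890572 -0.20364938  0.003     ] [np.float64(0.203), np.float64(0.148), np.float64(0.196), np.float64(0.15)]
[ 0.05637336  0.0637843  -0.00300864]
target [ 0.56353551 -0.13566073  0.18699136]
row [-2.626, -6.505, 5.053] [-0.052, 0.05, -3.093] t 14.85 w 7.9
```

Call:
{"fn": "move_arm", "kwargs": {"plan": [[6,-0.6,0.1,0,0,0,-0.3],[6,-1.2,0.2,0,0,0,-0.9],[6,-1.5,0,0.4,0,0,-1.6],[6,-1.6,-0.6,1.0,0,0,-2.4],[6,-1.8,-1.4,1.7,0,0,-3.0]]}}

```text
t: 15.27
tool_pos: [0.5953, 0.1137, 0.2223]
tcp_rot: [0.668, 0.245, 0.661, -0.238]
force: [0.8, -0.3, -1.4]
width: 0.008
```

```bash
python3 - <<'E'
from h import *
show(); g=np.load('grasp.npz'); rel([.5635,-.1357,.187],R=g['R'])
E
```

```text
t 15.267 pos [0.5953 0.1137 0.2223] yaw 50.02 x [ 0.014  0.006 -1.   ] F [ 0.81 -0.29 -1.37] T [ 0.05 -0.17 -0.01] w 7.95 q [-0.69  0.31  0.53  1.73 -0.17  1.13  0.76]
row [0.834, -5.3, 3.392] [0.028, 0.046, -0.109] t 15.27 w 8.0
```

Call:
{"fn": "move_arm", "kwargs": {"plan": [[6,0.1,-0.7,0.4,0,0,-0.1],[6,0.3,-1.4,0.9,0,0,-0.1],[6,0.4,-2.1,1.3,0,0,-0.1],[6,0.5,-2.8,1.8,0,0,-0.1],[6,0.6,-3.5,2.2,0,0,-0.1]]}}

```text
t: 15.68
tool_pos: [0.5728, -0.0513, 0.1967]
tcp_rot: [0.667, 0.242, 0.662, -0.242]
force: [0.2, -0.3, -0.6]
width: 0.0079
```

```bash
python3 - <<'E'
from h import *
show(); g=np.load('grasp.npz'); rel([.5635,-.1357,.187],R=g['R'])
E
```

```text
t 15.683 pos [ 0.5728 -0.0513  0.1967] yaw 50.03 x [ 0.007 -0.002 -1.   ] F [ 0.17 -0.29 -0.61] T [ 0.05 -0.11 -0.  ] w 7.87 q [-0.49  0.28  0.6   1.83 -0.18  1.08  1.05]
row [0.246, -1.766, 1.176] [0.029, 0.047, -0.003] t 15.68 w 7.9
```

Call:
{"fn": "move_arm", "kwargs": {"plan": [[6,0.1,-0.6,0.4,0,0,0],[6,0.2,-1.2,0.8,0,0,0],[6,0.2,-1.6,1.1,0,0,0],[6,0.2,-1.77,1.18,0,0,0],[6,0.2,-1.77,1.18,0,0,0]]}}

```text
t: 16.1
tool_pos: [0.5626, -0.1385, 0.189]
tcp_rot: [0.666, 0.243, 0.662, -0.244]
force: [-0.4, -0.0, -1.1]
width: 0.0081
```

Call:
{"fn": "move_arm", "kwargs": {"plan": [[6,0,0,0,0,0,0],[6,0,0,0,0,0,0],[6,0,0,0,0,0,0]]}}

```text
t: 16.35
tool_pos: [0.5632, -0.1359, 0.1889]
tcp_rot: [0.667, 0.242, 0.662, -0.242]
force: [0.0, -0.1, -2.3]
width: 0.0081
```

```bash
python3 - <<'E'
from h import *
show(); g=np.load('grasp.npz'); rel([.5635,-.1357,.187],R=g['R'])
for n in('wrist','scene','top'): snap(n,n+'25')
crop('scene25',160,110,200,180,4,'c32'); crop('top25',170,150,220,130,3.6,'c33')
E
```

```text
t 16.35 pos [ 0.5632 -0.1359  0.1889] yaw 49.95 x [ 0.006 -0.002 -1.   ] F [ 0.01 -0.09 -2.28] T [ 0.1  -0.03 -0.03] w 8.05 q [-0.36  0.31  0.63  1.83 -0.21  1.07  1.21]
row [0.048, 0.01, 0.002] [0.016, 0.04, -0.002] t 16.35 w 8.1
```

View pics/c32.png

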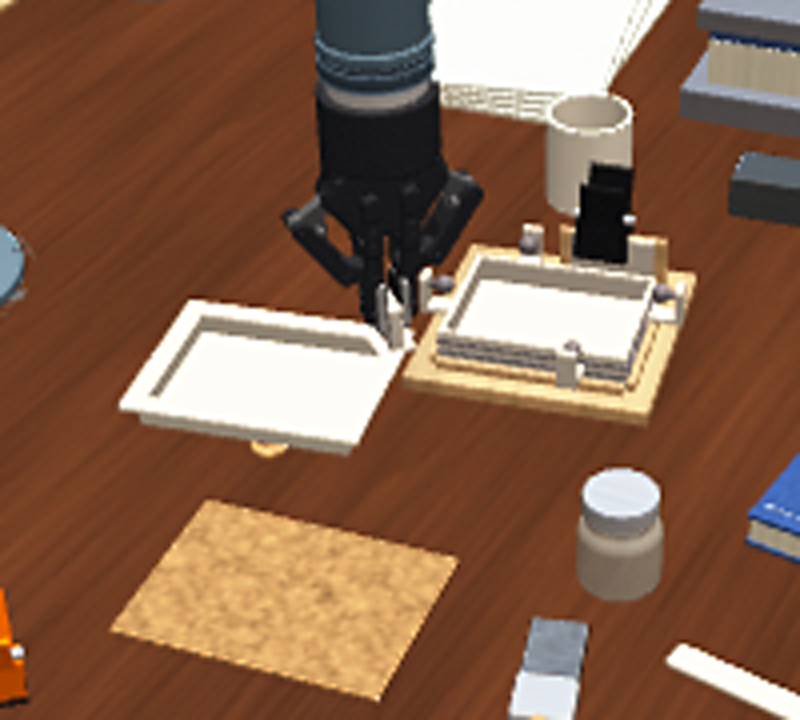

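View pics/c33.png

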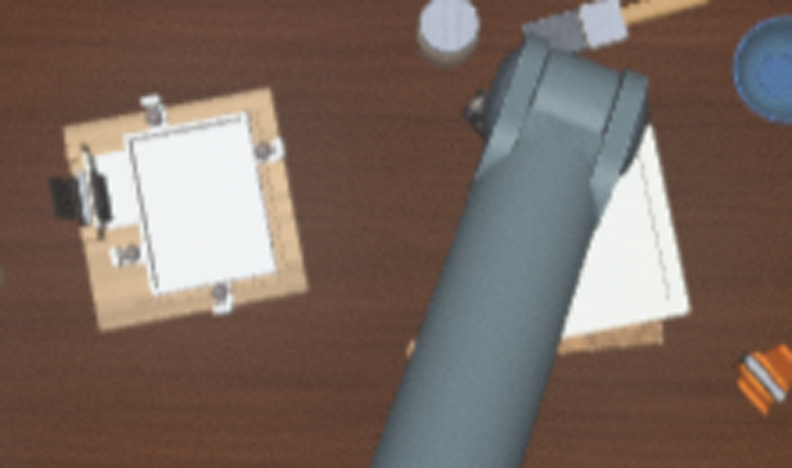

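View pics/wrist25.png

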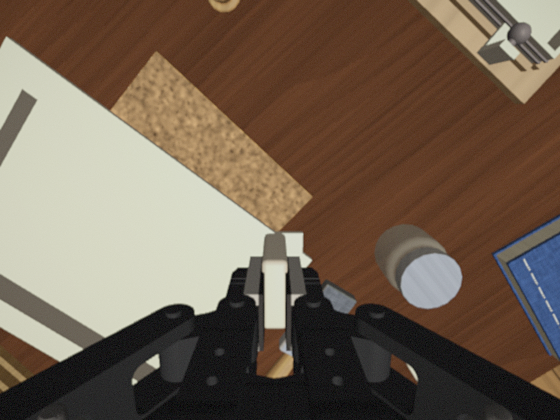

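```bash
python3 - <<'E'
from h import *
d=load('scene25'); v=np.load('stand.npy'); R=Ro.from_euler('z',v[2])
L=np.array([[79,-62,3],[-79,-62,3],[-79,62,3],[50,62,3],[79,40,3]])/1000
x=(160,110,200,180,4); im=cv2.imread('pics/c32.png')
for z,c in((.19,(0,0,255)),):
    W=R.apply(L)+[.507,-.1995,z]; cv2.polylines(im,[((proj(d,W)-x[:2]+.5)*4-.5).round().astype(int)],True,c,1)
cv2.imwrite('pics/o25.png',im)
w=load('wrist25'); print(onz(w,(5,38),.193))  # -x+y rim corner
print(R.apply(L)[2]+[.507,-.1995,.19])
s=status.get_state(); print(s['t'],np.round(s['qd'],4))
E
```

```text
[ 0.41709864 -0.15502365  0.193     ]
[ 0.41678278 -0.15538817  0.193     ]
16.5 [ 0.0049  0.0006  0.0085  0.0002  0.002  -0.001   0.0013]
```

View pics/o25.png

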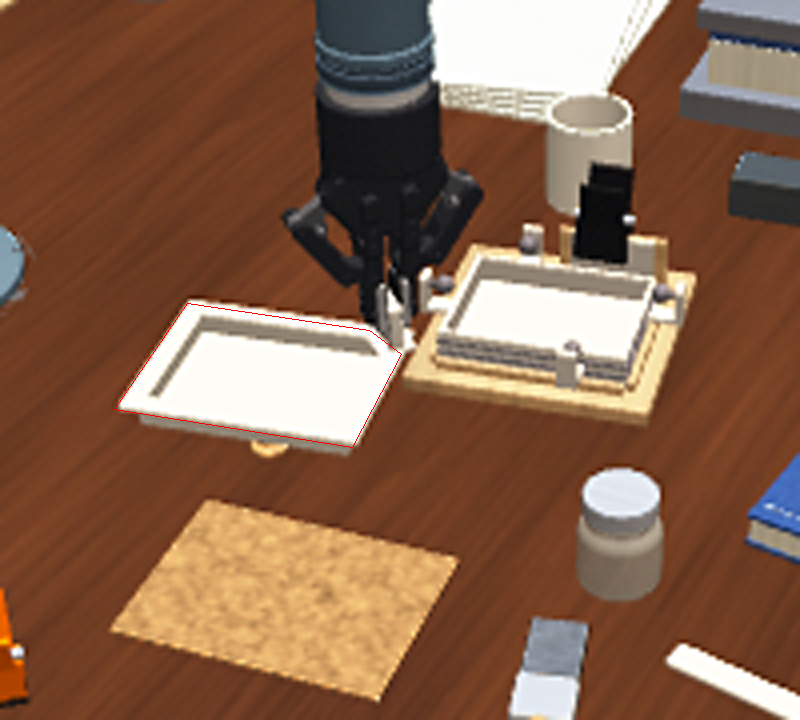

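The predicted rim of a level tray, centred over the mat with its underside at 19 cm, matches the picture to about 1 px. The clip is on, the stack is down, and the arm is nearly still. I'll let it settle for a moment, then hand in.

Call:
{"fn": "move_arm", "kwargs": {"plan": [[6,0,0,0,0,0,0],[6,0,0,0,0,0,0],[6,0,0,0,0,0,0],[6,0,0,0,0,0,0],[6,0,0,0,0,0,0]]}}

```text
t: 16.92
tool_pos: [0.563, -0.1369, 0.189]
tcp_rot: [0.667, 0.242, 0.662, -0.243]
force: [0.3, -0.0, -1.2]
width: 0.0082
```

```bash
python3 - <<'E'
from h import *
from bench import hand_in
show(); s=status.get_state(); print(np.round(s['qd'],4)); print(hand_in())
E
```

```text
t 16.917 pos [ 0.563  -0.1369  0.189 ] yaw 49.88 x [ 0.006 -0.003 -1.   ] F [ 0.35 -0.05 -1.19] T [ 0.09 -0.   -0.03] w 8.21 q [-0.36  0.31  0.63  1.83 -0.21  1.07  1.21]
[ 0.0029  0.0004  0.0005  0.0009 -0.0007 -0.0003 -0.0003]
the job is handed in; nothing more can be done
None
```

The job is done and handed in at 16.9 s. I squeezed the black clip and set it over the tab and fence with about 26 mm of bite, then let go. I peeled the top tray up by its lug corner to about 18° with the far corner still down, lifted it off, and now hold it over the mat.

- **Tray:** it is level, its centre is within about 2 mm of the mat's centre, and its rim is about 19 cm above the table. The predicted rim outline matches the scene picture to about 1 px, and the arm is still.
- **Clip and stack:** the last pictures show the clip still on both the tab and the fence, and the stack down on its stand.
- **Things around:** the look-alikes and bystanders that show in the last pictures look untouched. The arm and picture edges hid some of them, and I made no measured check.

Three things did not go as expected:
- **Reported TCP:** it lay about 36 mm ahead of the real pad centre, so the first squeeze closed above the clip without touching it. I measured the offset in the images and allowed for it afterwards.
- **Clip grip:** the clip sat rolled about 7° in the grip, so I tilted the tool to set it on upright.
- **Lug grip:** as the pads closed on the lug, the hand was pushed up about 4 mm with about 6 N, probably from touching the rim.

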